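# Gauge the jar necks and pull the bad one

## Robot

A 7-joint arm with a two-finger parallel gripper is mounted at the origin on the work surface. World frame = base frame: x ahead of the robot, y to its left, z up, the work surface at z = 0. Lengths are in m, angles in rad, forces in N, time in s.
With the tool pointing down it reaches from about 0.4 to 0.75 m from the base axis. Payload 19.5 kg.
Tool frame: the origin (TCP) lies on the centre line of the jaws, within the pads' length; the fingertips stand 14 mm ahead of it and the grasp point (between the pads) lies 5 mm behind it; z points along the fingers, y is the line along which they close (so a half turn about z gives the same grasp; the last joint's range is limited). The gripper opens to 85 mm and grips with 20 to 120 N. Pads are 22 mm wide; open, the fingers measure 114 mm over their backs; the gripper's body (76 mm by 85 mm) begins 54 mm behind the grasp point. The pads swing forward as they close: fully open they stand 13 mm farther back than shut.
Start: joints at [-1.197, 0.707, -0.028, 1.485, 0.022, 0.951, -0.075], TCP at [0.232, 0.526, 0.245] pointing down, gripper open.
Joint ranges: [-2.71, 2.71], [-0.32, 2.16], [-1.57, 1.52], [0, 2.45], [-1.46, 4.6], [0, 2.02], [-2.83, 2.83]. Speed limits (rad/s): [1.89, 1.89, 2.57, 2.57, 3.01, 3.01, 3.01].

## Interface

Orientations are given as a unit quaternion [x, y, z, w].
In Python, from station import ctrl, eyes, workorder gives the robot as it stands.
- The arm moves only by the tool drive_tool, never from a script. Its argument "plan" is a list of rows, each an object with "travel": the shift along the tool's x, y, z normalised to -1 to 1, where 1 is 0.2 m, a list of three; "rotation": the turn, a rotation vector about the tool's x, y, z normalised to -1 to 1, where 1 is 180 degrees, a list of three; "hand": the finger opening in mm, from 0 to 85.4. A call has 1 to 5 rows; each row is the pose to reach, as a shift and turn from the pose commanded when the call began, along the tool's axes at that moment, turning the shorter way round; what a row does not reach only later rows make up. A row lasts 1/8 s, in which the tool goes at most 62.5 mm and 10.7 degrees, less where a joint would pass 70% of its speed; a pose out of reach is approached as far as the arm can. A call with a number of a shift or a turn outside -1 to 1 is refused whole. A call with a gripper value outside its range is refused whole. The fingers move at their own pace and stop on an object; "newtons" is the grip in N (left out, the last holds). Time passes only in rows, so rows that repeat a pose let the fingers close. It gives the time, the measured TCP pose, the force, the opening and the grip force at its end, in the units of the state.
- ctrl.state(): the state, without advancing time (a new reading comes with each control period).
- eyes.grab_frame(name): name is "side" or "top" or "wrist"; returns a dict with "img" (420x560x3 uint8, red, green, blue), "range_z" (420x560 float32, m along the optical axis (not along the pixel's ray), 0 where there is no reading), "mtx" (3x3 intrinsics, pixels), "origin" and "rotation" of the camera in the world. Camera axes: x right, y down, z forward; pixel columns grow to the right and rows downward; lengths in m; the calibration is good to about 2 mm. A picture is of the moment at which its call begins.
- workorder.finish_job(): hands the job in; it is judged then, once.
The state is a dict: "time": time; "q": joint angles; "joint_vel": joint speeds; "joint_efforts": joint torques, N m; "position": TCP position; "orientation": TCP orientation; "wrist_force": force on the tool from outside, world axes, zero at the start; "wrist_torque": the same for the moment, N m; "opening": finger opening in m; "finger_force": force on a finger pad.
Only numpy, scipy, OpenCV 4.12 (cv2) and the standard library are available. Lean on these libraries where they do the work, as an engineer would, in place of code of your own. Each camera call takes 0.05 s, during which the arm holds its last target. There are 200 camera calls.

## Task

Take the go gauge from the green cup and, holding it in line with the leaning jar, try it gently in the mouth of each of the two jars in the rack, the jar on the robot's left first: push until its collar is down at the lip or it stops short, without forcing. Hang the gauge upright in the green cup again, and stand any jar it did not enter upright in the aluminium tray; leave a jar that passed in its slot and do not disturb the other things on the counter.

Things in the scene. Friction and masses are not known exactly. Their poses are not given: they have to be found in the camera images.
- jar_1: empty open hexagonal glass jar to be gauged; both look alike outside. 50 mm across flats, 57.7 over corners, 86 mm high, 0.19 kg. Body 66 mm high, then shoulder and round 42 mm neck. Wall 3 mm, floor 6 mm. Origin: centre of underside; z: its axis, up through the mouth; flats face own +y and -y (grasp there, 56 mm up the axis). Stands in either slot, leaning 30 degrees
- jar_2: empty open hexagonal glass jar to be gauged; both look alike outside. 50 mm across flats, 57.7 over corners, 86 mm high, 0.19 kg. Body 66 mm high, then shoulder and round 42 mm neck. Wall 3 mm, floor 6 mm. Origin: centre of underside; z: its axis, up through the mouth; flats face own +y and -y (grasp there, 56 mm up the axis). Stands in either slot, leaning 30 degrees
- jar_1_lip (a point): centre of the mouth of jar_1, at lip height (86 mm up the jar's axis). The bore of the neck is either about 36 mm (sound) or about 24 mm (bad); which, is found with the gauge
- jar_2_lip (a point): centre of the mouth of jar_2, at lip height (86 mm up the jar's axis). The bore of the neck is either about 36 mm (sound) or about 24 mm (bad); which, is found with the gauge
- jar_1_inside (a point): point on the axis of jar_1, 30 mm above its underside (56 mm below the lip)
- jar_2_inside (a point): point on the axis of jar_2, 30 mm above its underside (56 mm below the lip)
- rack: fixed pale-oak leaning rack, foot 110 x 200 mm, two open slots 120 mm apart. Origin: centre of its foot on the table; z up; y from the right slot to the left slot. Jars in it lean 30 degrees from vertical, mouth towards own -x (to the robot), against a V of boards on the -x side reaching 40 mm up the jar; 12 mm kerb behind. Lift a jar out along its own axis
- slot_left (a point): centre of the floor of the robot's left-hand slot (rack y +60 mm, 36 mm above the table): the underside of a jar in it is centred here
- slot_right (a point): centre of the floor of the robot's right-hand slot (rack y -60 mm, 36 mm above the table): the underside of a jar in it is centred here
- gauge: go gauge, 131 mm long, 0.18 kg: steel plug 29 mm diameter at the bottom, brass collar 52 mm diameter from 60 to 66 mm, above it a dark wooden handle 22 mm square to 131 mm. Origin: centre of the nose (bottom end); z: its axis, up through the handle; handle flats face own x and y. It hangs upright by its collar on the rim of the green cup, nose 20 mm above the table
- gauge_tip (a point): centre of the gauge's flat nose, 16 mm across (same as the gauge's origin); the lowest 5 mm are a bevel widening from it to the full 29 mm. In a sound mouth the plug goes down freely until the collar meets the lip (nose 60 mm below the lip); in a bad one the bevel stops on the lip at about 3 mm
- cup: fixed green ceramic cup, 80 mm high, 50 mm outside and 38 mm inside diameter at the rim, floor 6 mm; the gauge hangs in it by its collar. It may be on the left or on the right. Origin: centre of the underside on the table
- tray: fixed shallow aluminium returns tray, 190 (own x) x 160 (own y) mm outside, rim 18 mm high, walls and floor 4 mm; on the other side from the cup. Origin: centre of the underside on the table
- paprika: bystander: capped hexagonal jar of red spice, 84 mm high, 50 mm across flats, origin under its centre
- turmeric: bystander: capped hexagonal jar of yellow spice, 84 mm high, 50 mm across flats, origin under its centre
- cap_a: bystander: loose aluminium screw cap 48 mm across, 16 mm high, lying in front of the rack; origin under its centre
- cap_b: bystander: another such cap
- whisk: bystander: steel mini whisk 160 mm long, 24 mm high, lying along own x; origin near its middle, underside
- tongs: bystander: small spring tongs 190 mm long, 18 mm high, lying along own x; origin at the middle, underside
There are look-alikes about, which are no part of the job. Leave any purple look-alike of the jar_2 alone.

How it is judged:
On the way, in this order (a step that is already met when the one before it is completed fails the run):
1. gauge in line (within 14 degrees) with the jar in the left slot, its nose at least 42 mm below the lip, or, if the mouth is narrow, pressing in it, within 10 mm of its centre (((distance between jar_1 and slot_left below 0.012 m and distance between gauge_tip and jar_1_inside below 0.016 m and angle between the z axis of gauge and the z axis of jar_1, either way round below 0.25 rad) or (distance between jar_2 and slot_left below 0.012 m and horizontal distance between gauge_tip and jar_2_lip below 0.01 m and z of gauge_tip in the frame of jar_2 between 0.07 and 0.0865 m and angle between the z axis of gauge and the z axis of jar_2, either way round below 0.25 rad and contact force between gauge and jar_2 above 0.5 N))), for 0.1 s.
2. then the same in the jar in the right slot (((distance between jar_1 and slot_right below 0.012 m and distance between gauge_tip and jar_1_inside below 0.016 m and angle between the z axis of gauge and the z axis of jar_1, either way round below 0.25 rad) or (distance between jar_2 and slot_right below 0.012 m and horizontal distance between gauge_tip and jar_2_lip below 0.01 m and z of gauge_tip in the frame of jar_2 between 0.07 and 0.0865 m and angle between the z axis of gauge and the z axis of jar_2, either way round below 0.25 rad and contact force between gauge and jar_2 above 0.5 N))), for 0.1 s.
At the end, for the whole second after the job is handed in: A jar that the gauge entered is still seated in its slot (moved less than 12 mm); a jar that it did not enter stands upright (within 0.1 rad) on the floor of the aluminium tray; the gauge hangs upright in the green cup by its collar (within 12 mm of centre, 0.12 rad); all at rest and released (distance of jar_1 from where it was at the start of the episode below 0.012 m and angle between the y axis of jar_1 and the y axis of rack, either way round below 0.2 rad and angle between jar_1's own z axis and vertical between 0.42 and 0.63 rad and x of jar_2 in the frame of tray between -0.068 and 0.068 m and y of jar_2 in the frame of tray between -0.053 and 0.053 m and z of jar_2 in the frame of tray below 0.01 m and angle between jar_2's own z axis and vertical below 0.1 rad and horizontal distance between gauge and cup below 0.012 m and height (world z) of gauge below 0.026 m and angle between gauge's own z axis and vertical below 0.12 rad and linear speed of each of jar_1, jar_2, gauge below 0.02 m/s and angular speed of each of jar_1, jar_2, gauge below 0.2 rad/s); the robot touches nothing.
It fails at once if a bystander (capped jar, loose cap, whisk, tongs) is pushed more than 25 mm away (distance of any of paprika, turmeric, cap_a, cap_b, whisk, tongs from where it was at the start of the episode above 0.025 m).
It fails at once if the gauge is forced against a jar with more than 110 N summed over the contact points (contact force between gauge and jar_1 above 110 N or contact force between gauge and jar_2 above 110 N).
It fails at once if a jar that the gauge enters is taken out of the rack (height (world z) of jar_1 above 0.066 m).
It also fails if it takes over 72 s, if anything falls off the work surface, if the arm or the gripper's body presses on something with over 40 N, if the wrist force passes 120 N, or if a joint passes its speed limit or range.

## Working session

There is one attempt and no reset: what is moved stays moved. The work goes in short steps, Python scripts to look and compute and a tool call to move; the robot and the scene stay as the last step left them, time stands still between calls to the robot, and variables do not carry over. Pictures are saved under pics/ and viewed, at most 10 in all, crops included, and the job is handed in when it is done.

Besides the shell and the picture viewer there is one more tool, called after ">>>" as name(argument=value, ...) on one line, values as JSON. drive_tool: Moves the arm, as the interface text tells. Scaled input: -1 to 1 covers 0.2 m each way for a shift and 180 degrees each way for a turn. Its arguments: {"type":"object","properties":{"plan":{"type":"array"},"newtons":{"type":"number"}},"required":["plan"]}

```bash
mkdir -p pics; cat > h.py <<'E'
import numpy as np, cv2
from scipy.spatial.transform import Rotation as R
from station import ctrl, eyes, workorder
def rot(a):
    a=np.array(a,float)
    return a if a.shape==(3,3) else R.from_quat(a).as_matrix()
def grab(n,save=None):
    f=eyes.grab_frame(n); f['R']=rot(f['rotation']); f['o']=np.array(f['origin']); f['K']=np.array(f['mtx'])
    if save: cv2.imwrite('pics/'+save,f['img'][:,:,::-1]); np.savez('pics/'+save[:-4],img=f['img'],d=f['range_z'],K=f['K'],R=f['R'],o=f['o'])
    return f
def cloud(f):
    d=f['range_z'] if 'range_z' in f else f['d']; h,w=d.shape; v,u=np.mgrid[:h,:w]
    p=np.stack([(u-f['K'][0,2])/f['K'][0,0]*d,(v-f['K'][1,2])/f['K'][1,1]*d,d],-1)
    return p@f['R'].T+f['o']
E
ls; python3 - <<'E'
from h import *
s=ctrl.state(); print(s)
t=grab('top','top0.png'); s=grab('side','side0.png')
for f in (t,s): print(f['o'],f['R'],f['K'])
E
```

```text
h.py
pics
{'time': 0.0, 'q': array([-1.1966805 ,  0.70708184, -0.02760458,  1.48499782,  0.02200416,
        0.95086693, -0.0755324 ]), 'joint_vel': array([ 0.00067947,  0.00063533,  0.00020016, -0.00032888,  0.00240638,
        0.00022843, -0.00027574]), 'joint_efforts': array([-3.82779554e-04, -8.83224964e+01,  1.23464350e+00, -2.36175549e+01,
        1.68486207e-02,  6.50634582e-03,  3.31404033e-05]), 'position': array([0.23217328, 0.52578153, 0.24483998]), 'orientation': array([ 2.06432539e-01,  9.78460694e-01, -5.18428563e-04, -8.69143866e-05]), 'wrist_force': array([-0.14496301, -0.98650465, -0.43526787]), 'wrist_torque': array([0.01453731, 0.02646282, 0.00178894]), 'finger_force': 0.0, 'opening': 0.08516047451522639}
[ 0.43839692 -0.01700416  1.15728475] [[-0.01860148 -0.9970831   0.07402217]
 [-0.99941714  0.02066241  0.02717433]
 [-0.02862454 -0.07347354 -0.99688629]] [[452.64734899   0.         279.08810884]
 [  0.         452.64734899 210.72846515]
 [  0.           0.           1.        ]]
[ 0.44109468 -0.91675273  0.74402173] [[ 0.99734563 -0.03298814  0.06491124]
 [-0.07207076 -0.57418739  0.81554561]
 [ 0.01036788 -0.81805906 -0.57504077]] [[456.28538088   0.         283.49172201]
 [  0.         456.28538088 205.58798252]
 [  0.           0.           1.        ]]
```

View pics/top0.png

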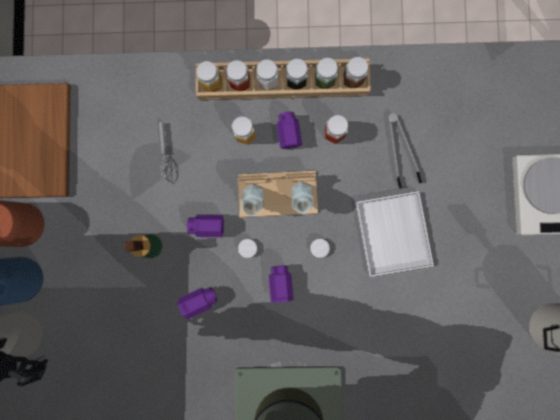

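View pics/side0.png

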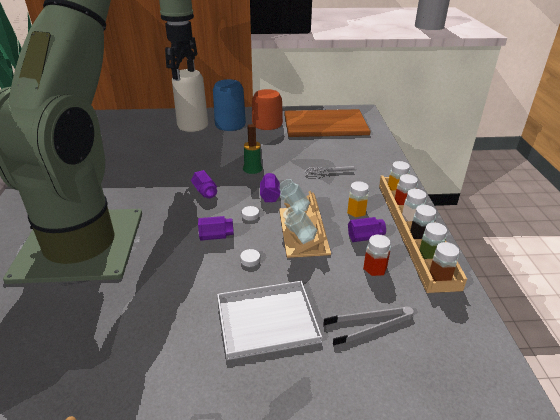

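The top view shows the gauge in the green cup at about (143,246), the rack at (278,194) with glass jars at (253,198) and (302,198), the tray at (395,234), and caps at (248,248) and (320,248). The purple look-alikes lie at (289,130), (206,226), (197,303) and (281,284). The two clear jars standing in the rack fit the description; the purple ones don't.

```bash
python3 - <<'E'
from h import *
T=dict(np.load('pics/top0.npz')); S=dict(np.load('pics/side0.npz'))
def rect(p): 
    r=cv2.minAreaRect((p[:,:2]*1000).astype(np.float32)); return np.round(r[0],1),np.round(r[1],1),round(r[2],1)
for n,F in(('top',T),('side',S)):
    P=cloud(F); ok=F['d']>0; x,y,z=P[...,0],P[...,1],P[...,2]
    hsv=cv2.cvtColor(F['img'],cv2.COLOR_RGB2HSV); H,Sa,V=[hsv[...,i].astype(int) for i in range(3)]
    print(n,'table z',np.median(z[(abs(x-.3)<.05)&(abs(y+.0)<.1)&ok]))
    g=ok&(abs(x-.35)<.12)&(abs(y-.32)<.1)
    for lo,hi in((.14,.165),(.1,.14),(.078,.095),(.03,.078)):
        m=g&(z>lo)&(z<hi); p=P[m]
        if len(p)>4: print(lo,len(p),rect(p),np.median(p,0),'max',p[:,2].max())
    oak=ok&(H>8)&(H<22)&(Sa>60)&(V>90)&(abs(x-.48)<.1)&(abs(y)<.14)&(z>.008)
    oak=cv2.morphologyEx(oak.astype(np.uint8),cv2.MORPH_OPEN,np.ones((2,2)))>0
    print('oak',oak.sum(),rect(P[oak]),np.percentile(P[oak][:,2],[5,25,50,75,95]))
    tr=ok&(abs(x-.37)<.15)&(y<-.18)&(y>-.5)&(z>.012)&(z<.024)&(Sa<60)
    k,l,st,c=cv2.connectedComponentsWithStats(tr.astype(np.uint8)); i=1+np.argmax(st[1:,4]); print('tray',rect(P[l==i]),P[l==i][:,2].mean())
    for nm,m in (('caps',ok&(Sa<40)&(V>130)&(z>.008)&(z<.022)&(y>-.16)&(y<.14)&(x>.25)&(x<.42)),('purple',ok&(H>125)&(H<155)&(Sa>120)),('tall',ok&(z>.06)&(x>.55)&(x<.68)&(abs(y)<.2))):
        k,l,st,c=cv2.connectedComponentsWithStats(m.astype(np.uint8))
        for i in range(1,k):
            if st[i,4]>25: print(nm,rect(P[l==i]),P[l==i][:,2].max().round(3))
f=T
for nm,(u,v,a,b) in {'g':(110,215,75,60),'r':(225,155,105,75)}.items():
    c=f['img'][v:v+b,u:u+a,::-1]; c=cv2.resize(c,None,fx=5,fy=5,interpolation=cv2.INTER_CUBIC)
    globals()[nm]=c
s=S['img'][120:270,225:345,::-1]; s=cv2.resize(s,None,fx=3.4,fy=3.4,interpolation=cv2.INTER_CUBIC)
W=np.zeros((600,800,3),np.uint8); 
W[:240,:300]=cv2.resize(g,(300,240)); W[240:512,:380]=cv2.resize(r,(380,272)); W[:510,385:793]=s; cv2.imwrite('pics/crop0.png',W)
E
```

```text
top table z -0.000723222990270056
0.14 101 (array([442.5, 347.3]), array([22.2, 23. ]), 4.8) [0.44295413 0.34567032 0.14939398] max 0.15291797656697037
0.1 63 (array([441.8, 338.3]), array([11.7, 23.5]), 79.3) [0.44284677 0.33701839 0.12165062] max 0.13986981063973558
0.078 244 (array([441.9, 344. ]), array([50.1, 46.2]), 0.4) [0.44256436 0.33842713 0.08483496] max 0.09489152272656876
0.03 489 (array([364.6, 283.8]), array([127.5, 206.5]), 90.0) [0.30468633 0.24603664 0.04771827] max 0.0778987117308727
oak 551 (array([549.8,  13.1]), array([ 58.1, 194.4]), 0.7) [0.00612765 0.02126749 0.02759254 0.03425467 0.03984592]
tray (array([ 448.4, -275.9]), array([164.3, 161.1]), 8.5) 0.016406380477983356
caps (array([412.3, -86.5]), array([40. , 15.1]), 88.9) 0.021
caps (array([413.1,  95.5]), array([37.6, 10.1]), 88.9) 0.02
purple (array([726.5, -13.3]), array([83.7, 54. ]), 7.6) 0.055
purple (array([488.9, 198.8]), array([84.1, 52.9]), 88.4) 0.056
purple (array([343.1,  14.5]), array([84.7, 53.5]), 4.1) 0.056
purple (array([298.7, 225.3]), array([ 55. , 101.8]), 22.8) 0.055
tall (array([598
[... 864 characters left out ...]
ay (array([ 448.1, -276. ]), array([165.4, 163.4]), 8.5) 0.01653739617466445
caps (array([414. ,  94.7]), array([39.7, 11. ]), 89.7) 0.02
caps (array([411.3, -89.1]), array([43.2, 14.5]), 89.7) 0.02
purple (array([284.7, 254.8]), array([ 57.9, 173.9]), 22.6) 0.054
purple (array([487.3, 187.4]), array([217.1,  55.9]), 86.3) 0.1
purple (array([342.9,   6. ]), array([85.1, 48.1]), 4.2) 0.054
purple (array([723.6,   9.8]), array([ 86.9, 109.7]), 8.4) 0.055
tall (array([566.2,  66.3]), array([35.9, 30.4]), 84.1) 0.11
tall (array([594.2,  78.1]), array([ 9. , 64.5]), 1.3) 0.069
tall (array([565.3, -54.6]), array([37.4, 38.7]), 72.8) 0.111
tall (array([597.8, -40.7]), array([10.8, 67.1]), 3.6) 0.07
```

View pics/crop0.png

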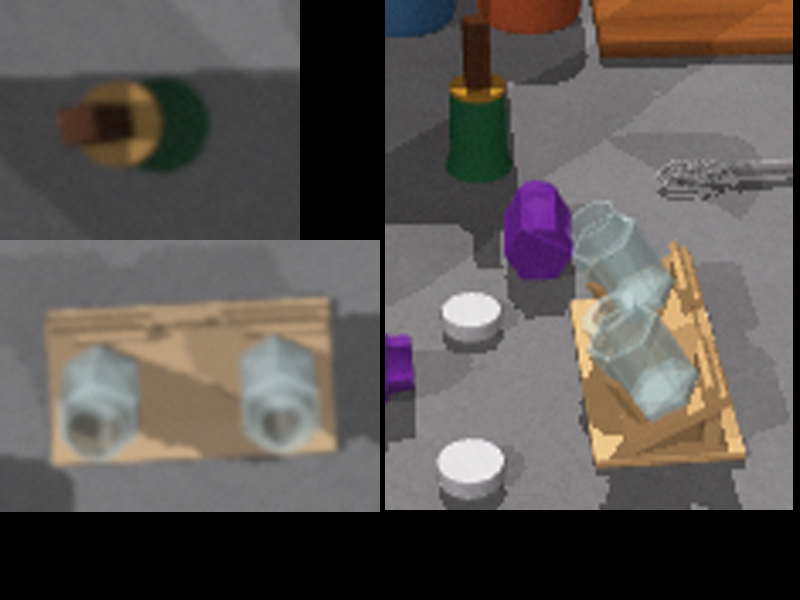

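Crop: the gauge in the green cup and two clear jars, both mouths towards the robot, are confirmed. Purple ones lie on the table. Next, the rack frame and jar axes.

```bash
python3 - <<'E'
from h import *
yaw=np.radians(1.85); ex=np.array([np.cos(yaw),np.sin(yaw),0]); ey=np.array([-np.sin(yaw),np.cos(yaw),0]); ez=np.array([0,0,1.])
c,s=np.cos(np.pi/6),np.sin(np.pi/6); ax=-s*ex+c*ez; pr=c*ex+s*ez
for n in('top','side'):
    F=dict(np.load(f'pics/{n}0.npz')); P=cloud(F); ok=F['d']>0
    hsv=cv2.cvtColor(F['img'],cv2.COLOR_RGB2HSV); H,Sa,V=[hsv[...,i].astype(int) for i in range(3)]
    x,y,z=P[...,0],P[...,1],P[...,2]
    reg=ok&(x>.46)&(x<.68)&(y>-.12)&(y<.16)
    m=reg&(z>.006)&(z<.03)&(Sa>50); q=P[m]
    print(n,'foot',cv2.minAreaRect((q[:,:2]*1000).astype(np.float32)), 'x/y in rack axes pct',np.percentile(q@ex,[0.5,2,98,99.5]).round(4),np.percentile(q@ey,[0.5,2,98,99.5]).round(4))
    for nm,yc in(('L',.077),('R',-.043)):
        g=reg&(abs(y-yc)<.036)&(H>60)&(H<130)&(Sa<90)&(z>.05); g=cv2.morphologyEx(g.astype(np.uint8),cv2.MORPH_OPEN,np.ones((2,2)))>0
        v,u=np.nonzero(g); q=P[g]
        a=q@ax; r=q@pr; t=q@ey
        print(nm,len(q),'px',u.min(),u.max(),v.min(),v.max(),'ax',np.percentile(a,[1,5,95,99]).round(4),'perp',np.percentile(r,[1,5,50,95,99]).round(4),'y',np.percentile(t,[1,5,50,95,99]).round(4))
        for lo in np.arange(-.26,-.1,.01):
            w=(a>lo)&(a<lo+.01)
            if w.sum()>8: print('   ',lo.round(3),w.sum(),'perp',np.percentile(r[w],[3,50,97]).round(4),'y',np.percentile(t[w],[3,97]).round(4), t[w].mean().round(4))
    b=reg&(z>.06)&(x>.585)&(Sa>40); print('boards',P[b].min(0),P[b].max(0))
E
```

```text
top foot ((545.4669189453125, 38.643333435058594), (154.8126220703125, 243.18023681640625), 1.7869404554367065) x/y in rack axes pct [0.477  0.4918 0.6226 0.6233] [-0.0999 -0.099   0.1414  0.1423]
L 296 px 244 263 186 205 ax [-0.2455 -0.2365 -0.1688  0.7834] perp [0.4926 0.5065 0.53   0.5382 0.9576] y [-0.0311  0.0344  0.0523  0.0751  0.077 ]
    -0.24 28 perp [0.4927 0.5306 0.5381] y [0.0354 0.0767] 0.0549
    -0.23 29 perp [0.5043 0.5312 0.5383] y [0.0339 0.0785] 0.0522
    -0.22 38 perp [0.5057 0.5322 0.5393] y [0.0337 0.0753] 0.0524
    -0.21 31 perp [0.5245 0.5326 0.5391] y [0.0345 0.0744] 0.0546
    -0.2 33 perp [0.5218 0.5314 0.5381] y [0.0341 0.074 ] 0.0519
    -0.19 74 perp [0.5125 0.5294 0.537 ] y [0.0344 0.0758] 0.0531
    -0.18 35 perp [0.5202 0.5278 0.5317] y [0.0405 0.0751] 0.0557
    -0.17 17 perp [0.5199 0.5281 0.5311] y [0.0425 0.0741] 0.0564
R 386 px 293 312 183 212 ax [-0.2408 -0.2331 -0.1664 -0.1641] perp [0.4857 0.4963 0.5279 0.5376 0.5388] y [-0.0838 -0.082  -0.0608 -0.0416 -0.0394]
    -0.24 23 perp [0.4886 0.5321 0.5383] y [-0.0828 -0.0421] -0.0632
    -0.23 3
[... 1559 characters left out ...]
.4995 0.5229 0.5337 0.5381] y [-0.0884 -0.0869 -0.081  -0.0573 -0.0514]
    -0.25 37 perp [0.5156 0.5289 0.5366] y [-0.0851 -0.0638] -0.0764
    -0.24 47 perp [0.5024 0.5205 0.5339] y [-0.0866 -0.0665] -0.0807
    -0.23 50 perp [0.4975 0.5162 0.5315] y [-0.0881 -0.0737] -0.0833
    -0.22 31 perp [0.497  0.5135 0.5272] y [-0.0875 -0.0801] -0.085
    -0.2 9 perp [0.501  0.512  0.5329] y [-0.0865 -0.0684] -0.0803
    -0.19 21 perp [0.5086 0.5303 0.5336] y [-0.0878 -0.0531] -0.0696
    -0.18 22 perp [0.5086 0.5263 0.5307] y [-0.0802 -0.0495] -0.0687
    -0.17 35 perp [0.5068 0.5232 0.5297] y [-0.081  -0.0516] -0.0672
boards [ 0.58854819 -0.07815096  0.06010047] [0.60581254 0.10714556 0.06985074]
```

```bash
cat >> h.py <<'E'
yaw=np.radians(1.85); ex=np.array([np.cos(yaw),np.sin(yaw),0]); ey=np.array([-np.sin(yaw),np.cos(yaw),0]); ez=np.array([0,0,1.])
def tool(tilt,yawdeg=1.85):
    """tool z down, tilted by tilt deg so that -z leans to -x; tool y = yawed +y"""
    a=np.radians(yawdeg); y=np.array([-np.sin(a),np.cos(a),0]); X=np.array([np.cos(a),np.sin(a),0]); t=np.radians(tilt)
    z=np.sin(t)*X-np.cos(t)*ez; return np.column_stack([np.cross(y,z),y,z])
def go(pos,Rt,frm=None):
    """numbers for the move, from the measured pose (or a given pose) ; returns the pose"""
    s=ctrl.state(); p,Q=(np.array(s['position']),rot(s['orientation'])) if frm is None else frm
    print('travel',(Q.T@(np.array(pos)-p)/.2).round(4).tolist(),'rotation',(R.from_matrix(Q.T@Rt).as_rotvec()/np.pi).round(4).tolist()); return np.array(pos),Rt
E
python3 - <<'E'
from h import *
go([.442,.342,.26],tool(0))
E
```

```text
travel [-1.3311, -0.4171, -0.0751] rotation [-0.0003, -0.0001, -0.1426]
```

>>> drive_tool(plan=[{"travel":[-0.25,-0.08,-0.08],"rotation":[0,0,-0.05],"hand":85},{"travel":[-0.5,-0.16,-0.08],"rotation":[0,0,-0.1],"hand":85},{"travel":[-0.75,-0.24,-0.08],"rotation":[0,0,-0.1426],"hand":85},{"travel":[-0.95,-0.3,-0.08],"rotation":[0,0,-0.1426],"hand":85},{"travel":[-0.95,-0.3,-0.08],"rotation":[0,0,-0.1426],"hand":85}])

```text
time: 0.72
position: [0.3841, 0.392, 0.261]
orientation: [-0.014, 1.0, -0.001, 0.0]
wrist_force: [-0.4, 0.8, 0.3]
opening: 0.0852
finger_force: 0.0
```

```bash
python3 - <<'E'
from h import *
go([.442,.342,.26],tool(0))
E
```

```text
travel [-0.2824, -0.2577, 0.0055] rotation [-0.0005, 0.0001, -0.0015]
```

>>> drive_tool(plan=[{"travel":[-0.28,-0.26,0],"rotation":[0,0,0],"hand":85},{"travel":[-0.28,-0.26,0],"rotation":[0,0,0],"hand":85},{"travel":[-0.28,-0.26,0],"rotation":[0,0,0],"hand":85}])

```text
time: 1.1
position: [0.4393, 0.3443, 0.2611]
orientation: [-0.016, 1.0, -0.0, -0.0]
wrist_force: [-0.1, 0.3, 0.7]
opening: 0.085
finger_force: 0.0
```

```bash
python3 - <<'E'
from h import *
f=grab('wrist','w1.png'); P=cloud(f); z=P[...,2]; ok=f['range_z']>0
print(ctrl.state()['position'],f['o'],f['R'][:,2])
for lo,hi in((.14,.165),(.078,.095)):
    m=ok&(z>lo)&(z<hi)&(abs(P[...,0]-.442)<.06)&(abs(P[...,1]-.342)<.06); q=P[m]
    if len(q)>4: print(lo,len(q),cv2.minAreaRect((q[:,:2]*1000).astype(np.float32)),np.median(q,0))
E
```

```text
[0.43854312 0.34510397 0.26113872] [0.36456241 0.34273766 0.38939193] [ 0.29706599  0.00961215 -0.95480857]
0.14 701 ((441.02410888671875, 349.04595947265625), (21.867324829101562, 21.917871475219727), 10.049054145812988) [0.43940948 0.3488019  0.15048448]
0.078 1160 ((438.8985595703125, 348.84814453125), (46.55970764160156, 51.565277099609375), 6.233820915222168) [0.4315947  0.34840243 0.08579425]
```

View pics/w1.png

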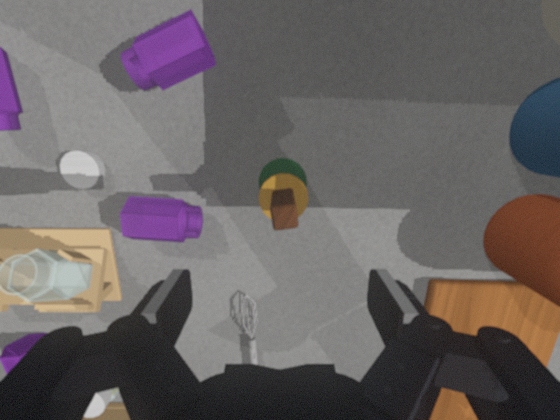

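Wrist view: gauge handle top at about (284,215), between the fingers; the wrist reading puts it at (0.441, 0.349) with a yaw of about 10°. The heights fit (0.150 handle top, 0.086 collar).

```bash
python3 - <<'E'
from h import *
go([.441,.347,.131],tool(0,9))
E
```

```text
travel [-0.0131, 0.0088, 0.6507] rotation [0.0001, -0.0003, -0.0395]
```

>>> drive_tool(plan=[{"travel":[-0.013,0.009,0.2],"rotation":[0,0,-0.04],"hand":85},{"travel":[-0.013,0.009,0.4],"rotation":[0,0,-0.04],"hand":85},{"travel":[-0.013,0.009,0.6],"rotation":[0,0,-0.04],"hand":85},{"travel":[-0.013,0.009,0.65],"rotation":[0,0,-0.04],"hand":85},{"travel":[-0.013,0.009,0.65],"rotation":[0,0,-0.04],"hand":85}])

```text
time: 1.78
position: [0.4415, 0.3469, 0.1318]
orientation: [-0.079, 0.997, 0.0, -0.0]
wrist_force: [0.7, 0.5, 0.8]
opening: 0.085
finger_force: 0.0
```

>>> drive_tool(plan=[{"travel":[0,0,0],"rotation":[0,0,0],"hand":10},{"travel":[0,0,0],"rotation":[0,0,0],"hand":10},{"travel":[0,0,0],"rotation":[0,0,0],"hand":10},{"travel":[0,0,0],"rotation":[0,0,0],"hand":10},{"travel":[0,0,0],"rotation":[0,0,0],"hand":10}], newtons=70)

```text
time: 2.4
position: [0.4421, 0.3462, 0.1316]
orientation: [-0.079, 0.997, 0.0, 0.0]
wrist_force: [-0.7, 0.1, 5.8]
opening: 0.0209
finger_force: 71.2
```

>>> drive_tool(plan=[{"travel":[0,0,-0.1],"rotation":[0,0,0],"hand":10},{"travel":[0,0,-0.3],"rotation":[0,0,0],"hand":10},{"travel":[0,0,-0.55],"rotation":[0,0,0],"hand":10},{"travel":[0,0,-0.8],"rotation":[0,0,0],"hand":10},{"travel":[0,0,-0.8],"rotation":[0,0,0],"hand":10}])

```text
time: 3.02
position: [0.4426, 0.3466, 0.2941]
orientation: [-0.079, 0.997, 0.001, 0.002]
wrist_force: [-0.6, -0.6, -2.1]
opening: 0.0211
finger_force: 70.3
```

```bash
python3 - <<'E'
from h import *
s=ctrl.state(); print(s['position'],s['wrist_force'],s['opening'])
ax=-.5*ex+.866*ez
for Y,n in((.058,'L'),(-.062,'R')):
    lip=ex*.5247+ey*Y+ez*.111; print(n,'lip',lip)
    # TCP on the axis, nose 30 mm above lip
    print('pre-TCP',lip+ax*(.030+.1116))
lip=ex*.5247+ey*.058+ez*.111
go(lip+ax*(.04+.1116),tool(30))
E
```

```text
[0.44258993 0.34661898 0.2941474 ] [-0.63925185 -0.55959215 -2.08966954] 0.021068039472531778
L lip [0.5225541  0.07490865 0.111     ]
pre-TCP [0.451791   0.07262301 0.2336256 ]
R lip [ 0.52642805 -0.0450288   0.111     ]
pre-TCP [ 0.45566496 -0.04731444  0.2336256 ]
travel [0.1954, -1.3577, 0.2552] rotation [0.0113, -0.1652, 0.0387]
```

>>> drive_tool(plan=[{"travel":[0.03,-0.25,0],"rotation":[0.002,-0.03,0.01],"hand":10},{"travel":[0.06,-0.5,0],"rotation":[0.005,-0.08,0.02],"hand":10},{"travel":[0.1,-0.75,0],"rotation":[0.008,-0.12,0.03],"hand":10},{"travel":[0.15,-0.95,0],"rotation":[0.011,-0.165,0.039],"hand":10},{"travel":[0.15,-0.95,0],"rotation":[0.011,-0.165,0.039],"hand":10}])

```text
time: 3.65
position: [0.4413, 0.1527, 0.2908]
orientation: [-0.015, 0.966, 0.003, 0.257]
wrist_force: [1.9, -0.4, -2.0]
opening: 0.0211
finger_force: 70.3
```

```bash
python3 - <<'E'
from h import *
ax=-.5*ex+.866*ez
lip=ex*.5247+ey*.058+ez*.111
go(lip+ax*(.03+.1116),tool(30))
E
```

```text
travel [0.1073, -0.4014, 0.2684] rotation [-0.0006, -0.0014, -0.0001]
```

>>> drive_tool(plan=[{"travel":[0.04,-0.2,0],"rotation":[0,0,0],"hand":10},{"travel":[0.107,-0.4,0.1],"rotation":[0,0,0],"hand":10},{"travel":[0.107,-0.401,0.2],"rotation":[0,0,0],"hand":10},{"travel":[0.107,-0.401,0.268],"rotation":[0,0,0],"hand":10},{"travel":[0.107,-0.401,0.268],"rotation":[0,0,0],"hand":10}])

```text
time: 4.28
position: [0.4669, 0.0794, 0.2676]
orientation: [-0.015, 0.972, -0.001, 0.234]
wrist_force: [-0.3, -1.1, -1.6]
opening: 0.0212
finger_force: 70.2
```

```bash
cat > gm.py <<'E'
from h import *
import sys
s=ctrl.state(); p=np.array(s['position']); Q=rot(s['orientation']); print('tcp',p,'R',Q.round(3).tolist(),s['wrist_force'])
tag=sys.argv[1]; V=[]
for n in('side','top','wrist'):
    f=grab(n,f'{n}_{tag}.png'); P=cloud(f); L=(P-p)@Q  # tool frame
    ok=f['range_z']>0
    m=ok&(abs(L[...,0])<.04)&(abs(L[...,1])<.04)&(L[...,2]>.02)&(L[...,2]<.13); q=L[m]
    for lo,hi in((.02,.043),(.043,.056),(.056,.09),(.085,.125)):
        w=(q[:,2]>lo)&(q[:,2]<hi)
        if w.sum()>8: print(n,lo,w.sum(),'x',np.percentile(q[w,0],[2,50,98]).round(4),'y',np.percentile(q[w,1],[2,50,98]).round(4),'zmax',q[w,2].max().round(4))
    o=f['o'];z=None
    u0=f['K']@(f['R'].T@(p+Q[:,2]*.11-o)); u=(u0/u0[2])[:2].astype(int); print(n,'nose px',u)
    c=f['img'][max(0,u[1]-65):u[1]+65,max(0,u[0]-65):u[0]+65,::-1]; V.append(cv2.resize(c,(390,390),interpolation=cv2.INTER_CUBIC))
cv2.imwrite(f'pics/crop_{tag}.png',np.hstack(V[:2]))
E
python3 gm.py L
```

```text
tcp [0.46687503 0.07943978 0.26758315] R [[-0.89, -0.029, 0.454], [-0.03, 1.0, 0.005], [-0.454, -0.009, -0.891]] [-0.26679773 -1.08417722 -1.56718149]
side 0.02 86 x [-0.0108 -0.0009  0.0106] y [-0.013  -0.0096  0.0046] zmax 0.0427
side 0.043 142 x [-0.0243 -0.0026  0.024 ] y [-0.0267 -0.0115  0.0167] zmax 0.0519
side 0.056 134 x [-0.0138 -0.0014  0.0136] y [-0.0161 -0.0113 -0.0007] zmax 0.0898
side 0.085 89 x [-0.0137 -0.0019  0.0132] y [-0.0161 -0.0104  0.0002] zmax 0.1098
side nose px [282 163]
top 0.02 54 x [-0.0128 -0.0102 -0.0036] y [-0.011  -0.0013  0.0213] zmax 0.0429
top 0.043 239 x [-0.0247 -0.0116  0.0084] y [-0.0248 -0.0042  0.0235] zmax 0.0553
top 0.056 16 x [-0.0143 -0.0135 -0.0084] y [-0.0104 -0.0018  0.0092] zmax 0.089
top 0.085 49 x [-0.0144 -0.0126 -0.0001] y [-0.0135 -0.0032  0.0115] zmax 0.1076
top nose px [247 209]
wrist 0.02 554 x [0.0092 0.0115 0.012 ] y [-0.0088  0.0014  0.0118] zmax 0.043
wrist 0.043 2629 x [-0.006   0.0123  0.0254] y [-0.0221  0.002   0.0255] zmax 0.051
wrist 0.085 85 x [0.0109 0.0139 0.0146] y [-0.0066  0.0023  0.0118] zmax 0.107
wrist nose px [278 215]
```

View pics/crop_L.png

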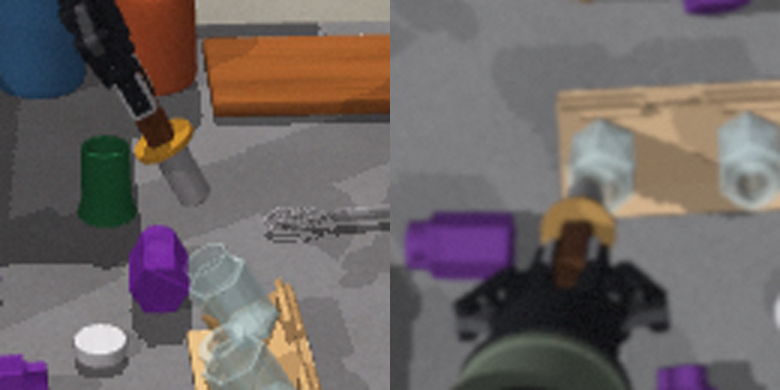

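The crops show the gauge held straight, with the nose at about (195,200) in the left crop, above the left jar. All three cameras agree it is centred within 1–2 mm. The arm hasn't reached its target yet, so I'll check the joints.

```bash
cat >> h.py <<'E'
AX=-.5*ex+.866*ez
LIP={'L':ex*.5247+ey*.059+ez*.111,'R':ex*.5247+ey*-.061+ez*.111}
E
python3 - <<'E'
from h import *
print(ctrl.state()['q'].round(3))
go(LIP['L']+AX*(.02+.111),tool(30))
E
```

```text
[-5.100e-01  4.300e-01  2.870e-01  2.268e+00  8.530e-01  1.000e-03
  4.750e-01]
travel [0.1429, -0.0258, 0.1741] rotation [-0.003, -0.0162, 0.0005]
```

q6 is at its lower limit, which is what caps the tilt. I'll make one attempt to see whether the wrist flips through.

>>> drive_tool(plan=[{"travel":[0.143,-0.026,0.17],"rotation":[-0.003,-0.016,0],"hand":10},{"travel":[0.143,-0.026,0.17],"rotation":[-0.003,-0.016,0],"hand":10},{"travel":[0.143,-0.026,0.17],"rotation":[-0.003,-0.016,0],"hand":10},{"travel":[0.143,-0.026,0.17],"rotation":[-0.003,-0.016,0],"hand":10}])

```text
time: 4.92
position: [0.474, 0.0795, 0.2639]
orientation: [-0.015, 0.972, -0.001, 0.233]
wrist_force: [0.2, -0.3, -1.2]
opening: 0.0212
finger_force: 70.2
```

```bash
python3 - <<'E'
from h import *
print(ctrl.state()['q'].round(3))
go(LIP['L']+AX*(.02+.111),tool(30))
go([.4425,.3465,.30],tool(0,9))
E
```

```text
[-4.890e-01  4.470e-01  2.700e-01  2.252e+00  9.130e-01  1.000e-03
  4.170e-01]
travel [0.1657, -0.0244, 0.1373] rotation [-0.0029, -0.017, 0.0002]
travel [0.0195, 1.3375, -0.2248] rotation [-0.0122, 0.1493, -0.0395]
```

>>> drive_tool(plan=[{"travel":[0.02,0.2,-0.22],"rotation":[0,0.04,0],"hand":10},{"travel":[0.02,0.4,-0.22],"rotation":[-0.004,0.08,-0.01],"hand":10},{"travel":[0.02,0.65,-0.22],"rotation":[-0.008,0.12,-0.02],"hand":10},{"travel":[0.02,0.9,-0.22],"rotation":[-0.012,0.149,-0.04],"hand":10},{"travel":[0.02,0.95,-0.22],"rotation":[-0.012,0.149,-0.04],"hand":10}])

```text
time: 5.55
position: [0.4487, 0.2524, 0.2975]
orientation: [-0.079, 0.997, 0.0, -0.002]
wrist_force: [1.4, -0.7, -3.2]
opening: 0.0211
finger_force: 70.3
```

```bash
python3 - <<'E'
from h import *
print(ctrl.state()['q'].round(3))
go([.4425,.3465,.22],tool(0,9))
E
```

```text
[-0.249  0.601 -0.593  1.601  0.369  1.056  0.784]
travel [-0.0446, 0.4692, 0.3875] rotation [0.0002, -0.0011, 0.0002]
```

>>> drive_tool(plan=[{"travel":[-0.02,0.24,0],"rotation":[0,0,0],"hand":10},{"travel":[-0.045,0.469,0.1],"rotation":[0,0,0],"hand":10},{"travel":[-0.045,0.469,0.38],"rotation":[0,0,0],"hand":10},{"travel":[-0.045,0.469,0.38],"rotation":[0,0,0],"hand":10},{"travel":[-0.045,0.469,0.38],"rotation":[0,0,0],"hand":10}])

```text
time: 6.18
position: [0.4435, 0.3458, 0.2224]
orientation: [-0.079, 0.997, -0.0, 0.001]
wrist_force: [0.6, 0.1, -1.2]
opening: 0.0213
finger_force: 70.2
```

```bash
python3 - <<'E'
from h import *
print(ctrl.state()['q'].round(3))
go([.4422,.3464,.1325],tool(0,9))
E
```

```text
[-0.451  0.753 -0.533  1.558  0.443  0.951  0.603]
travel [0.007, 0.0041, 0.4493] rotation [-0.0001, 0.0008, 0.0001]
```

>>> drive_tool(plan=[{"travel":[0.007,0.004,0],"rotation":[0,0,0],"hand":10},{"travel":[0.007,0.004,0.15],"rotation":[0,0,0],"hand":10},{"travel":[0.007,0.004,0.3],"rotation":[0,0,0],"hand":10},{"travel":[0.007,0.004,0.44],"rotation":[0,0,0],"hand":10},{"travel":[0.007,0.004,0.45],"rotation":[0,0,0],"hand":10}])

```text
time: 6.8
position: [0.4418, 0.3467, 0.131]
orientation: [-0.079, 0.997, -0.0, 0.001]
wrist_force: [-0.3, 0.0, -1.4]
opening: 0.0209
finger_force: 72.9
```

>>> drive_tool(plan=[{"travel":[0,0,0],"rotation":[0,0,0],"hand":10},{"travel":[0,0,0],"rotation":[0,0,0],"hand":60},{"travel":[0,0,0],"rotation":[0,0,0],"hand":60},{"travel":[0,0,0],"rotation":[0,0,0],"hand":60},{"travel":[0,0,-0.25],"rotation":[0,0,0],"hand":60}])

```text
time: 7.42
position: [0.4405, 0.3456, 0.179]
orientation: [-0.079, 0.997, -0.002, -0.002]
wrist_force: [1.0, 0.2, 1.3]
opening: 0.0598
finger_force: 0.0
```

```bash
python3 - <<'E'
from h import *
print(ctrl.state()['position'])
p,Q=go([.443,.346,.20],tool(-25,9))
print(Q[:,2]); 
# grasp point (5 mm behind TCP) at handle 108 mm up the axis (z=.128)
go(np.array([.4425,.3462,.128])+.005*Q[:,2],Q,(p,Q))
E
```

```text
[0.44053161 0.34557698 0.17903605]
travel [-0.0122, -0.0002, -0.1049] rotation [-0.0012, 0.1378, 0.0003]
[-0.41741513 -0.06611206 -0.90630779]
travel [-0.15, 0.0014, 0.3522] rotation [0.0, 0.0, 0.0]
```

>>> drive_tool(plan=[{"travel":[-0.012,0,-0.11],"rotation":[0,0.05,0],"hand":80},{"travel":[-0.012,0,-0.11],"rotation":[0,0.1,0],"hand":80},{"travel":[-0.012,0,-0.11],"rotation":[0,0.138,0],"hand":80},{"travel":[-0.012,0,-0.11],"rotation":[0,0.138,0],"hand":80},{"travel":[-0.012,0,-0.11],"rotation":[0,0.138,0],"hand":80}])

```text
time: 8.05
position: [0.4434, 0.347, 0.2027]
orientation: [-0.078, 0.974, -0.017, -0.213]
wrist_force: [-0.2, -0.1, 0.3]
opening: 0.0801
finger_force: 0.0
```

```bash
python3 - <<'E'
from h import *
f=grab('wrist'); P=cloud(f); z=P[...,2]; ok=f['range_z']>0
for lo,hi in((.14,.165),(.078,.095)):
    m=ok&(z>lo)&(z<hi)&(abs(P[...,0]-.442)<.04)&(abs(P[...,1]-.346)<.04); q=P[m]
    if len(q)>4: print(lo,len(q),cv2.minAreaRect((q[:,:2]*1000).astype(np.float32)),q[:,2].max())
Q=tool(-25,9)
go(np.array([.4425,.3462,.128])+.005*Q[:,2],Q)
E
```

```text
0.14 1095 ((441.71923828125, 347.260009765625), (21.450305938720703, 21.15209197998047), 9.077159881591797) 0.15326504498910745
0.078 1731 ((441.714599609375, 347.9507751464844), (50.67756652832031, 51.804412841796875), 9.165050506591797) 0.0876907808492326
travel [-0.152, -0.0031, 0.3677] rotation [-0.0005, 0.0018, 0.0005]
```

Gauge hangs properly at (0.4418, 0.347). I'll regrasp it tilted.

>>> drive_tool(plan=[{"travel":[-0.06,0,0.12],"rotation":[0,0.001,0],"hand":80},{"travel":[-0.12,0,0.25],"rotation":[0,0.001,0],"hand":80},{"travel":[-0.15,0,0.368],"rotation":[0,0.001,0],"hand":80},{"travel":[-0.15,0,0.368],"rotation":[0,0.001,0],"hand":80},{"travel":[-0.15,0,0.368],"rotation":[0,0.001,0],"hand":80}])

```text
time: 8.72
position: [0.4404, 0.3465, 0.1245]
orientation: [-0.077, 0.973, -0.017, -0.215]
wrist_force: [-0.1, -0.1, -0.2]
opening: 0.0802
finger_force: 0.0
```

>>> drive_tool(plan=[{"travel":[0,0,0],"rotation":[0,0,0],"hand":10},{"travel":[0,0,0],"rotation":[0,0,0],"hand":10},{"travel":[0,0,0],"rotation":[0,0,0],"hand":10},{"travel":[0,0,0],"rotation":[0,0,0],"hand":10},{"travel":[0,0,0],"rotation":[0,0,0],"hand":10}], newtons=90)

```text
time: 9.35
position: [0.4402, 0.3461, 0.1234]
orientation: [-0.077, 0.973, -0.017, -0.215]
wrist_force: [1.0, -1.4, 6.0]
opening: 0.0211
finger_force: 88.0
```

```bash
python3 - <<'E'
from h import *
s=ctrl.state(); p=s['position'];Q=rot(s['orientation']); print(p,s['wrist_force'],s['q'].round(2))
# gauge nose (under handle) in tool frame, and axis
nose=np.array([.4422,.3465,.02]); nose[1]=p[1]
print('nose in tool',Q.T@(nose-p),'axis in tool',Q.T@ez)
np.savez('hold.npz',n=Q.T@(nose-p),a=Q.T@ez)
go(p+[0,0,.16],Q)
E
```

```text
[0.44024573 0.34611431 0.12342842] [ 0.9750909  -1.4405342   6.04171735] [-0.39  1.09 -0.6   1.22  0.28  1.31  0.81]
nose in tool [-0.04539718 -0.00022     0.09295324] axis in tool [ 4.22006639e-01 -8.50510702e-04 -9.06592341e-01]
travel [0.3376, -0.0007, -0.7253] rotation [0.0, 0.0, 0.0]
```

>>> drive_tool(plan=[{"travel":[0.05,0,-0.1],"rotation":[0,0,0],"hand":10},{"travel":[0.135,0,-0.29],"rotation":[0,0,0],"hand":10},{"travel":[0.24,0,-0.51],"rotation":[0,0,0],"hand":10},{"travel":[0.338,0,-0.725],"rotation":[0,0,0],"hand":10},{"travel":[0.338,0,-0.725],"rotation":[0,0,0],"hand":10}])

```text
time: 9.98
position: [0.4404, 0.3469, 0.2857]
orientation: [-0.077, 0.974, -0.016, -0.214]
wrist_force: [-0.7, 0.3, -2.4]
opening: 0.0209
finger_force: 88.1
```

```bash
cat >> h.py <<'E'
def probe(j,d,off=(0,0)):
    """TCP pose with the nose d above the lip along the jar axis"""
    h=np.load('hold.npz'); t0=np.degrees(np.arctan2(h['a'][0],-h['a'][2])); Rt=tool(30-t0)
    return LIP[j]+AX*d-Rt@h['n']+off[0]*Rt[:,0]+off[1]*Rt[:,1],Rt
E
python3 - <<'E'
from h import *
p,Q=probe('L',.03); print(p,Q[:,2]); go(p,Q)
E
```

```text
[0.45416474 0.07392032 0.22558691] [ 0.08778195  0.00283534 -0.99613568]
travel [0.0085, -1.3593, 0.3331] rotation [-0.0065, -0.1653, 0.04]
```

>>> drive_tool(plan=[{"travel":[0,-0.25,0],"rotation":[0,-0.04,0.01],"hand":10},{"travel":[0,-0.5,0],"rotation":[-0.003,-0.08,0.02],"hand":10},{"travel":[0,-0.75,0],"rotation":[-0.005,-0.12,0.03],"hand":10},{"travel":[0,-0.98,0],"rotation":[-0.006,-0.165,0.04],"hand":10},{"travel":[0,-0.98,0],"rotation":[-0.006,-0.165,0.04],"hand":10}])

```text
time: 10.6
position: [0.47, 0.1493, 0.2831]
orientation: [-0.015, 0.999, -0.003, 0.042]
wrist_force: [0.1, 1.1, -1.6]
opening: 0.0212
finger_force: 88.6
```

```bash
python3 - <<'E'
from h import *
print(ctrl.state()['q'].round(2))
p,Q=probe('L',.025); go(p,Q)
E
```

```text
[-0.06  0.54 -0.56  1.78  0.44  0.86  0.77]
travel [0.1039, -0.3725, 0.304] rotation [-0.0022, -0.0011, -0.0006]
```

>>> drive_tool(plan=[{"travel":[0.05,-0.2,0],"rotation":[-0.002,-0.001,0],"hand":10},{"travel":[0.104,-0.372,0.1],"rotation":[-0.002,-0.001,0],"hand":10},{"travel":[0.104,-0.372,0.2],"rotation":[-0.002,-0.001,0],"hand":10},{"travel":[0.104,-0.372,0.304],"rotation":[-0.002,-0.001,0],"hand":10},{"travel":[0.104,-0.372,0.304],"rotation":[-0.002,-0.001,0],"hand":10}])

```text
time: 11.22
position: [0.4573, 0.0779, 0.2201]
orientation: [-0.017, 0.999, 0.002, 0.042]
wrist_force: [0.2, -0.3, -1.4]
opening: 0.021
finger_force: 88.8
```

```bash
cat > gm2.py <<'E'
from h import *
import sys
j,tag=sys.argv[1:3]
s=ctrl.state(); p=np.array(s['position']); Q=rot(s['orientation']); h=np.load('hold.npz')
n=p+Q@h['n']; a=Q@h['a']; B=np.column_stack([np.cross(ey,a),ey,a])
print('tcp',p,'nose',n,'axis',a,'AX',AX,s['wrist_force']); d=n-LIP[j]; print('nose rel lip: along',d@AX,'perp',d@np.cross(ey,AX),'y',d@ey)
V=[]
for k in('side','top'):
    f=grab(k,f'{k}_{tag}.png'); P=cloud(f); L=(P-n)@B; ok=f['range_z']>0
    q=L[ok&(abs(L[...,0])<.035)&(abs(L[...,1])<.035)&(L[...,2]>-.01)&(L[...,2]<.085)]
    for lo,hi in((0,.015),(.015,.03),(.03,.058),(.059,.068),(.07,.085)):
        w=(q[:,2]>lo)&(q[:,2]<hi)
        if w.sum()>8: print(k,lo,w.sum(),'x',np.percentile(q[w,0],[2,50,98]).round(4),'y',np.percentile(q[w,1],[2,50,98]).round(4))
    u=f['K']@(f['R'].T@(n-f['o'])); u=(u/u[2])[:2].astype(int); print('nose px',k,u)
    c=f['img'][max(0,u[1]-50):u[1]+50,max(0,u[0]-50):u[0]+50,::-1]; V.append(cv2.resize(c,(390,390),interpolation=cv2.INTER_CUBIC))
cv2.imwrite(f'pics/crop_{tag}.png',np.hstack(V))
E
python3 gm2.py L L2
```

```text
tcp [0.45725957 0.07791876 0.22005264] nose [0.51021521 0.07967461 0.13120516] axis [-0.49570743 -0.01941356  0.86827257] AX [-0.49973938 -0.01614149  0.866     ] [ 0.21147696 -0.31534468 -1.35630728]
nose rel lip: along 0.023586969618046235 perp -0.00044408537415458783 y 0.0041618098720086535
side 0 42 x [-0.0127  0.0024  0.0137] y [-0.0149 -0.0119 -0.0015]
side 0.015 52 x [-0.0117  0.0029  0.014 ] y [-0.0167 -0.0114 -0.0025]
side 0.03 98 x [-0.0133  0.0019  0.0134] y [-0.0169 -0.0114 -0.0017]
side 0.059 130 x [-0.024   0.0039  0.0236] y [-0.0265 -0.0119  0.0176]
side 0.07 59 x [-0.0105  0.0015  0.0108] y [-0.0151 -0.0106  0.0053]
nose px side [279 177]
top 0 24 x [-0.0007  0.0123  0.015 ] y [-0.0145 -0.0053  0.0066]
top 0.015 26 x [0.0054 0.0129 0.0154] y [-0.0132 -0.0071  0.0034]
top 0.059 15 x [0.006  0.0163 0.0232] y [-0.0252 -0.0201 -0.0129]
nose px top [248 213]
```

View pics/crop_L2.png

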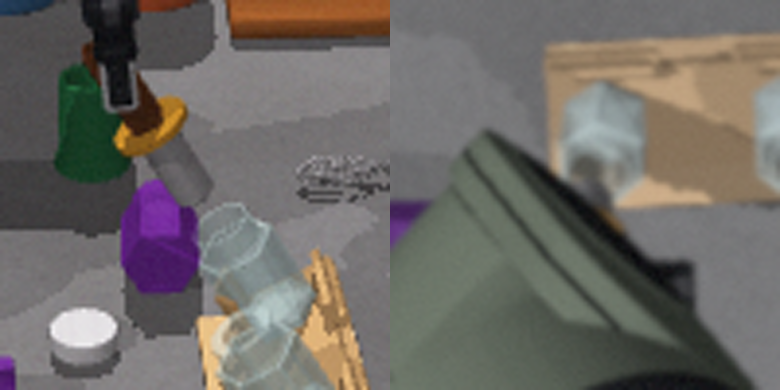

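The crops show the nose at about (200,195), just above the left jar's mouth and in line with it. There's a y error of 4 mm left to remove.

```bash
python3 - <<'E'
from h import *
p,Q=probe('L',.006); go(p,Q)
E
```

```text
travel [-0.034, -0.0202, 0.0865] rotation [0.0007, -0.0006, 0.0005]
```

>>> drive_tool(plan=[{"travel":[0,-0.02,0],"rotation":[0,0,0],"hand":10},{"travel":[-0.017,-0.02,0.045],"rotation":[0,0,0],"hand":10},{"travel":[-0.034,-0.02,0.087],"rotation":[0,0,0],"hand":10},{"travel":[-0.034,-0.02,0.087],"rotation":[0,0,0],"hand":10}])

```text
time: 11.82
position: [0.4662, 0.0739, 0.2038]
orientation: [-0.017, 0.999, 0.002, 0.043]
wrist_force: [0.4, 0.1, -2.4]
opening: 0.0207
finger_force: 88.8
```

```bash
cat > g3.py <<'E'
from h import *
import sys
s=ctrl.state(); p=np.array(s['position']); Q=rot(s['orientation']); h=np.load('hold.npz')
n=p+Q@h['n']; a=Q@h['a']; d=n-LIP[sys.argv[1]]
print('along',(d@AX).round(4),'perp',(d@np.cross(ey,AX)).round(4),'y',(d@ey).round(4),'ang',np.degrees(np.arccos(a@AX)).round(2),'F',s['wrist_force'].round(1),'axial',(s['wrist_force']@AX).round(1))
for x in sys.argv[2:]: print(x); go(*probe(sys.argv[1],float(x)))
E
python3 g3.py L -.012 -.058
```

```text
along 0.0051 perp -0.0007 y -0.0002 ang 0.44 F [ 0.4  0.1 -2.4] axial -2.3
-.012
travel [-0.0386, 0.0018, 0.0766] rotation [0.0006, -0.0008, 0.0003]
-.058
travel [-0.1362, 0.0013, 0.2849] rotation [0.0006, -0.0008, 0.0003]
```

>>> drive_tool(plan=[{"travel":[-0.01,0,0.02],"rotation":[0,0,0],"hand":10},{"travel":[-0.02,0,0.037],"rotation":[0,0,0],"hand":10},{"travel":[-0.024,0,0.05],"rotation":[0,0,0],"hand":10},{"travel":[-0.024,0,0.05],"rotation":[0,0,0],"hand":10}])

```text
time: 12.32
position: [0.4718, 0.0741, 0.1948]
orientation: [-0.017, 0.999, 0.002, 0.043]
wrist_force: [-0.7, -0.2, -1.4]
opening: 0.021
finger_force: 88.8
```

```bash
python3 g3.py L -.012 -.058
```

```text
along -0.0055 perp -0.0003 y -0.0002 ang 0.43 F [-0.7 -0.2 -1.4] axial -0.9
-.012
travel [-0.0144, 0.002, 0.0294] rotation [0.0006, -0.0005, 0.0003]
-.058
travel [-0.1117, 0.0015, 0.2378] rotation [0.0006, -0.0005, 0.0003]
```

>>> drive_tool(plan=[{"travel":[-0.005,0.001,0.01],"rotation":[0,0,0],"hand":10},{"travel":[-0.01,0.001,0.02],"rotation":[0,0,0],"hand":10},{"travel":[-0.0145,0.001,0.03],"rotation":[0,0,0],"hand":10},{"travel":[-0.0145,0.001,0.03],"rotation":[0,0,0],"hand":10}])

```text
time: 12.82
position: [0.4752, 0.0744, 0.1891]
orientation: [-0.017, 0.999, 0.002, 0.043]
wrist_force: [0.5, -0.4, -1.3]
opening: 0.0209
finger_force: 88.8
```

```bash
python3 g3.py L -.03 -.05 -.058
```

```text
along -0.0121 perp -0.0002 y 0.0 ang 0.43 F [ 0.5 -0.4 -1.3] axial -1.4
-.03
travel [-0.0378, 0.0008, 0.081] rotation [0.0006, -0.0005, 0.0003]
-.05
travel [-0.0802, 0.0006, 0.1716] rotation [0.0006, -0.0005, 0.0003]
-.058
travel [-0.0971, 0.0005, 0.2079] rotation [0.0006, -0.0005, 0.0003]
```

The nose is 12 mm in without touching, so the left jar is sound. Continuing to depth.

>>> drive_tool(plan=[{"travel":[-0.02,0.001,0.042],"rotation":[0,0,0],"hand":10},{"travel":[-0.04,0.001,0.085],"rotation":[0,0,0],"hand":10},{"travel":[-0.06,0.001,0.128],"rotation":[0,0,0],"hand":10},{"travel":[-0.08,0.001,0.171],"rotation":[0,0,0],"hand":10},{"travel":[-0.08,0.001,0.171],"rotation":[0,0,0],"hand":10}])

```text
time: 13.45
position: [0.4941, 0.0753, 0.1559]
orientation: [-0.017, 0.999, 0.002, 0.043]
wrist_force: [0.1, -0.2, -2.0]
opening: 0.021
finger_force: 88.8
```

```bash
python3 g3.py L -.056 -.06 .04
```

```text
along -0.0503 perp -0.0005 y 0.0003 ang 0.44 F [ 0.1 -0.2 -2. ] axial -1.8
-.056
travel [-0.0132, -0.0006, 0.0251] rotation [0.0006, -0.0007, 0.0003]
-.06
travel [-0.0217, -0.0006, 0.0433] rotation [0.0006, -0.0007, 0.0003]
.04
travel [0.1904, 0.0004, -0.4095] rotation [0.0006, -0.0007, 0.0003]
```

>>> drive_tool(plan=[{"travel":[-0.008,0,0.015],"rotation":[0,0,0],"hand":10},{"travel":[-0.015,0,0.029],"rotation":[0,0,0],"hand":10},{"travel":[-0.021,0,0.042],"rotation":[0,0,0],"hand":10},{"travel":[-0.021,0,0.042],"rotation":[0,0,0],"hand":10}])

```text
time: 13.95
position: [0.499, 0.0755, 0.1484]
orientation: [-0.017, 0.999, 0.002, 0.043]
wrist_force: [0.0, 0.3, -1.9]
opening: 0.0206
finger_force: 88.8
```

```bash
python3 g3.py L .04
```

```text
along -0.0592 perp 0.0001 y 0.0003 ang 0.43 F [ 0.   0.3 -1.9] axial -1.6
.04
travel [0.2113, 0.0006, -0.449] rotation [0.0006, -0.0005, 0.0003]
```

>>> drive_tool(plan=[{"travel":[0.04,0,-0.085],"rotation":[0,0,0],"hand":10},{"travel":[0.09,0,-0.191],"rotation":[0,0,0],"hand":10},{"travel":[0.15,0,-0.319],"rotation":[0,0,0],"hand":10},{"travel":[0.211,0,-0.449],"rotation":[0,0,0],"hand":10},{"travel":[0.211,0,-0.449],"rotation":[0,0,0],"hand":10}])

```text
time: 14.58
position: [0.4488, 0.0736, 0.2364]
orientation: [-0.017, 0.999, 0.002, 0.045]
wrist_force: [0.9, -0.7, -2.9]
opening: 0.0209
finger_force: 88.9
```

```bash
python3 - <<'E'
from h import *
p,Q=probe('R',.035); go(p,Q)
E
```

```text
travel [-0.0106, -0.5993, 0.0325] rotation [0.0006, 0.0005, 0.0003]
```

>>> drive_tool(plan=[{"travel":[-0.003,-0.2,0],"rotation":[0,0,0],"hand":10},{"travel":[-0.006,-0.4,0.01],"rotation":[0,0,0],"hand":10},{"travel":[-0.01,-0.6,0.03],"rotation":[0,0,0],"hand":10},{"travel":[-0.01,-0.6,0.03],"rotation":[0,0,0],"hand":10},{"travel":[-0.01,-0.6,0.03],"rotation":[0,0,0],"hand":10}])

```text
time: 15.2
position: [0.4557, -0.0457, 0.2282]
orientation: [-0.017, 0.999, 0.002, 0.043]
wrist_force: [-0.3, 1.0, -1.2]
opening: 0.0209
finger_force: 89.1
```

```bash
python3 g3.py R .005
```

```text
along 0.0334 perp -0.0009 y 0.0007 ang 0.44 F [-0.3  1.  -1.2] axial -0.9
.005
travel [-0.0633, -0.0024, 0.1272] rotation [0.0008, -0.0005, 0.0004]
```

>>> drive_tool(plan=[{"travel":[-0.02,-0.002,0.043],"rotation":[0,0,0],"hand":10},{"travel":[-0.043,-0.003,0.085],"rotation":[0,0,0],"hand":10},{"travel":[-0.063,-0.003,0.127],"rotation":[0,0,0],"hand":10},{"travel":[-0.063,-0.003,0.127],"rotation":[0,0,0],"hand":10}])

```text
time: 15.7
position: [0.4705, -0.0459, 0.2034]
orientation: [-0.017, 0.999, 0.002, 0.043]
wrist_force: [-0.0, 0.3, -1.3]
opening: 0.0209
finger_force: 89.1
```

```bash
python3 g3.py R -.003 -.006
```

```text
along 0.0045 perp -0.0005 y -0.0001 ang 0.45 F [-0.   0.3 -1.3] axial -1.2
-.003
travel [-0.0173, 0.0015, 0.0335] rotation [0.0007, -0.0008, 0.0004]
-.006
travel [-0.0237, 0.0015, 0.0471] rotation [0.0007, -0.0008, 0.0004]
```

>>> drive_tool(plan=[{"travel":[-0.009,0.001,0.017],"rotation":[0,0,0],"hand":10},{"travel":[-0.014,0.001,0.027],"rotation":[0,0,0],"hand":10},{"travel":[-0.0173,0.001,0.0335],"rotation":[0,0,0],"hand":10},{"travel":[-0.0173,0.001,0.0335],"rotation":[0,0,0],"hand":10}])

```text
time: 16.2
position: [0.4745, -0.0459, 0.1978]
orientation: [-0.017, 0.999, 0.002, 0.043]
wrist_force: [0.0, 0.5, -2.6]
opening: 0.021
finger_force: 89.1
```

```bash
python3 g3.py R -.005 -.007
```

```text
along -0.0023 perp 0.0002 y -0.0002 ang 0.42 F [ 0.   0.5 -2.6] axial -2.3
-.005
travel [-0.004, 0.0021, 0.0128] rotation [0.0006, -0.0004, 0.0003]
-.007
travel [-0.0083, 0.002, 0.0219] rotation [0.0006, -0.0004, 0.0003]
```

>>> drive_tool(plan=[{"travel":[-0.003,0.001,0.008],"rotation":[0,0,0],"hand":10},{"travel":[-0.005,0.001,0.015],"rotation":[0,0,0],"hand":10},{"travel":[-0.005,0.001,0.015],"rotation":[0,0,0],"hand":10}])

```text
time: 16.58
position: [0.4752, -0.0457, 0.1957]
orientation: [-0.017, 0.999, 0.001, 0.043]
wrist_force: [-13.3, 0.2, 28.7]
opening: 0.0208
finger_force: 93.6
```

```bash
python3 g3.py R -.008 -.01
```

```text
along -0.0045 perp -0.0002 y -0.0001 ang 0.41 F [-13.3   0.2  28.7] axial 31.5
-.008
travel [-0.0076, 0.0011, 0.0156] rotation [0.0003, -0.0005, 0.0003]
-.01
travel [-0.0119, 0.0011, 0.0246] rotation [0.0003, -0.0005, 0.0003]
```

The nose stopped about 4 mm in with a 31 N axial force, so the right jar is narrow (jar_2). I'll hold briefly, then withdraw.

>>> drive_tool(plan=[{"travel":[0,0,0],"rotation":[0,0,0],"hand":10},{"travel":[0,0,0],"rotation":[0,0,0],"hand":10},{"travel":[0.04,0,-0.085],"rotation":[0,0,0],"hand":10},{"travel":[0.12,0,-0.255],"rotation":[0,0,0],"hand":10},{"travel":[0.16,0,-0.4],"rotation":[0,0,0],"hand":10}])

```text
time: 17.2
position: [0.4359, -0.047, 0.2732]
orientation: [-0.017, 0.999, 0.001, 0.043]
wrist_force: [1.4, -0.7, -1.9]
opening: 0.0212
finger_force: 89.0
```

```bash
python3 - <<'E'
from h import *
h=np.load('hold.npz')
Q=tool(-25,9); go(np.array([.442,.3465,.105])-Q@h['n'],Q)
t=grab('top','topR.png'); P=cloud(t); 
m=(abs(P[...,0]-.545)<.06)&(abs(P[...,1]+.043)<.04)&(P[...,2]>.06)&(t['range_z']>0); q=P[m]
pr=.866*ex+.5*ez
print(len(q),np.percentile(q@pr,[95,99]),np.percentile(q@ey,[2,98]),np.percentile(q@AX,[95,99]))
E
```

```text
travel [-0.0586, 1.9649, 0.3334] rotation [0.0074, 0.1663, -0.039]
645 [0.54910271 0.55108513] [-0.08584826 -0.03654988] [-0.06746736 -0.05732729]
```

>>> drive_tool(plan=[{"travel":[0,0.3,-0.05],"rotation":[0,0,0],"hand":10},{"travel":[0,0.6,-0.05],"rotation":[0.002,0.04,-0.01],"hand":10},{"travel":[0,0.9,-0.05],"rotation":[0.004,0.08,-0.02],"hand":10},{"travel":[0,0.98,-0.05],"rotation":[0.005,0.12,-0.03],"hand":10},{"travel":[0,0.98,-0.05],"rotation":[0.007,0.166,-0.039],"hand":10}])

```text
time: 17.88
position: [0.4292, 0.1501, 0.2829]
orientation: [-0.078, 0.973, -0.016, -0.217]
wrist_force: [-1.3, -0.5, -0.8]
opening: 0.0209
finger_force: 89.3
```

```bash
python3 - <<'E'
from h import *
h=np.load('hold.npz')
Q=tool(-25,9); go(np.array([.442,.3465,.12])-Q@h['n'],Q)
E
```

```text
travel [-0.318, 0.9592, 0.1824] rotation [0.0005, -0.0008, 0.0012]
```

>>> drive_tool(plan=[{"travel":[-0.07,0.3,0],"rotation":[0,0,0],"hand":10},{"travel":[-0.15,0.6,0],"rotation":[0,0,0],"hand":10},{"travel":[-0.25,0.85,0.05],"rotation":[0,0,0],"hand":10},{"travel":[-0.318,0.959,0.182],"rotation":[0,-0.001,0.001],"hand":10},{"travel":[-0.318,0.959,0.182],"rotation":[0,-0.001,0.001],"hand":10}])

```text
time: 18.5
position: [0.4403, 0.3457, 0.2212]
orientation: [-0.076, 0.973, -0.017, -0.215]
wrist_force: [0.1, -0.4, -0.7]
opening: 0.0212
finger_force: 89.3
```

```bash
python3 - <<'E'
from h import *
h=np.load('hold.npz'); s=ctrl.state(); Q0=rot(s['orientation']); print('nose',s['position']+Q0@h['n'],'ax',Q0@h['a'])
Q=tool(-25,9); go(np.array([.442,.3465,.0215])-Q@h['n'],Q)
E
```

```text
nose [0.44225872 0.34574452 0.11776188] ax [-4.51848812e-04 -6.86964390e-04  9.99999662e-01]
travel [-0.2028, 0.0039, 0.4365] rotation [0.0001, 0.0004, -0.0003]
```

>>> drive_tool(plan=[{"travel":[-0.06,0.002,0.129],"rotation":[0,0,0],"hand":10},{"travel":[-0.12,0.002,0.26],"rotation":[0,0,0],"hand":10},{"travel":[-0.17,0.002,0.366],"rotation":[0,0,0],"hand":10},{"travel":[-0.2028,0.002,0.4365],"rotation":[0,0,0],"hand":10},{"travel":[-0.2028,0.002,0.4365],"rotation":[0,0,0],"hand":10}])

```text
time: 19.12
position: [0.4415, 0.3448, 0.1266]
orientation: [-0.075, 0.974, -0.016, -0.215]
wrist_force: [-5.1, 2.9, -4.5]
opening: 0.0212
finger_force: 89.5
```

```bash
python3 - <<'E'
from h import *
h=np.load('hold.npz'); s=ctrl.state(); Q0=rot(s['orientation']); print('nose',s['position']+Q0@h['n'],s['wrist_force'])
go(np.array(s['position'])+[0,0,.10],Q0)
E
```

```text
nose [0.44364973 0.34499481 0.02318902] [-5.05550182  2.94793    -4.4975486 ]
travel [0.2101, 0.0005, -0.4537] rotation [0.0, 0.0, 0.0]
```

>>> drive_tool(plan=[{"travel":[0,0,0],"rotation":[0,0,0],"hand":70},{"travel":[0,0,0],"rotation":[0,0,0],"hand":70},{"travel":[0,0,0],"rotation":[0,0,0],"hand":70},{"travel":[0.1,0,-0.22],"rotation":[0,0,0],"hand":70},{"travel":[0.21,0,-0.454],"rotation":[0,0,0],"hand":70}])

```text
time: 19.75
position: [0.4415, 0.345, 0.2277]
orientation: [-0.075, 0.974, -0.017, -0.214]
wrist_force: [0.9, 0.7, 0.5]
opening: 0.07
finger_force: 0.0
```

```bash
python3 - <<'E'
from h import *
for n in ('wrist','side'):
    f=grab(n,f'{n}_ret.png'); P=cloud(f); z=P[...,2]; ok=f['range_z']>0
    for lo,hi in((.14,.165),(.078,.095)):
        m=ok&(z>lo)&(z<hi)&(abs(P[...,0]-.442)<.04)&(abs(P[...,1]-.346)<.04); q=P[m]
        if len(q)>4: print(n,lo,len(q),cv2.minAreaRect((q[:,:2]*1000).astype(np.float32)),np.percentile(q[:,2],95))
# jars from side and top, gauge no longer in the way
pr=.866*ex+.5*ez
f=grab('top','top_ret.png'); P=cloud(f); hsv=cv2.cvtColor(f['img'],cv2.COLOR_RGB2HSV)
for k,Y in(('L',.058),('R',-.062)):
    L=P; g=(abs(P@ey-Y)<.035)&(abs(P[...,0]-.56)<.06)&(hsv[...,0]>60)&(hsv[...,0]<130)&(hsv[...,1]<90)&(P[...,2]>.05)&(f['range_z']>0); q=P[g]
    print(k,g.sum(),'perp',np.percentile(q@pr,[95,99]).round(4),'y',np.percentile(q@ey,[2,98]).round(4),'ax',np.percentile(q@AX,[95,99]).round(4))
p,Q=go(LIP['R']+AX*.07,tool(5)); 
E
```

```text
wrist 0.14 895 ((443.53314208984375, 346.9814453125), (21.889705657958984, 21.5410213470459), 8.644242286682129) 0.1516336968905056
wrist 0.078 1527 ((442.8211364746094, 347.9862365722656), (52.32728958129883, 51.842525482177734), 8.870949745178223) 0.08683006789665818
side 0.14 48 ((442.8383483886719, 343.0789794921875), (21.631391525268555, 22.675683975219727), 7.728752613067627) 0.15325611658378982
side 0.078 114 ((441.8444519042969, 341.0930480957031), (50.16184997558594, 49.874969482421875), 4.353026866912842) 0.09288114762716003
L 308 perp [0.5385 0.5398] y [0.0346 0.079 ] ax [-0.1689 -0.167 ]
R 417 perp [0.5376 0.5385] y [-0.0809 -0.0379] ax [-0.1664 -0.1647]
travel [-0.0672, -1.9698, 0.2787] rotation [-0.006, -0.1641, 0.0385]
```

Gauge hangs correctly (collar top at 0.087, handle top at 0.152), and both jars are in place. Now the right jar.

>>> drive_tool(plan=[{"travel":[0,-0.3,-0.1],"rotation":[0,-0.03,0],"hand":85},{"travel":[0,-0.6,-0.1],"rotation":[-0.002,-0.08,0.01],"hand":85},{"travel":[0,-0.9,-0.1],"rotation":[-0.004,-0.12,0.02],"hand":85},{"travel":[0,-0.98,-0.1],"rotation":[-0.006,-0.164,0.038],"hand":85},{"travel":[0,-0.98,-0.1],"rotation":[-0.006,-0.2,0.038],"hand":85}])

```text
time: 20.52
position: [0.4796, 0.1511, 0.2445]
orientation: [-0.016, 0.995, 0.004, 0.1]
wrist_force: [2.4, 0.7, -1.0]
opening: 0.0849
finger_force: 0.0
```

```bash
python3 - <<'E'
from h import *
Q=tool(18); G=LIP['R']-AX*.028
go(G+AX*.09+.005*Q[:,2],Q)
E
```

```text
travel [0.0285, -0.9849, 0.4199] rotation [0.0017, -0.0365, -0.0006]
```

>>> drive_tool(plan=[{"travel":[0,-0.3,0],"rotation":[0.002,-0.02,0],"hand":85},{"travel":[0,-0.6,0],"rotation":[0.002,-0.036,0],"hand":85},{"travel":[0.01,-0.85,0.1],"rotation":[0.002,-0.036,0],"hand":85},{"travel":[0.028,-0.985,0.25],"rotation":[0.002,-0.036,0],"hand":85},{"travel":[0.028,-0.985,0.41],"rotation":[0.002,-0.036,0],"hand":85}])

```text
time: 21.15
position: [0.4974, -0.0468, 0.1624]
orientation: [-0.014, 0.988, 0.001, 0.151]
wrist_force: [23.6, 40.5, 5.8]
opening: 0.0853
finger_force: 0.0
```

```bash
python3 - <<'E'
from h import *
s=ctrl.state(); print(s['q'].round(2), s['position'])
Q=tool(18); G=LIP['R']-AX*.028
go(G+AX*.05+.005*Q[:,2],Q)
E
```

```text
[ 0.06  0.67 -0.03  2.17  1.   -0.    0.64] [ 0.49738496 -0.04679787  0.16236742]
travel [-0.0382, 0.0101, 0.2062] rotation [-0.0014, -0.0033, -0.0008]
```

```bash
python3 - <<'E'
from h import *
for i in range(3):
    t=grab('top','top_chk.png' if i==0 else None); s=ctrl.state(); print(s['time'],s['wrist_force'],s['position'],s['joint_vel'].round(3),s['q'].round(3),R.from_matrix(rot(s['orientation'])).as_quat().round(3))
sd=grab('side','side_chk.png'); w=grab('wrist')
cv2.imwrite('pics/chk.png',np.hstack([sd['img'][120:320,200:400,::-1],w['img'][::2,::2,::-1][5:205],]))
E
```

```text
21.2 [ 0.49922367 -1.94666569 -5.43737657] [ 0.49511773 -0.04896694  0.15879699] [ 0.074 -0.072 -0.224 -0.007 -0.11  -0.002  0.096] [ 0.046  0.678 -0.015  2.168  1.001  0.006  0.636] [-0.015  0.989 -0.005  0.146]
21.25 [0.96611793 1.3666929  0.60078727] [ 0.49678835 -0.04479569  0.16093975] [ 0.063 -0.076 -0.174 -0.015 -0.071 -0.072  0.066] [ 0.05   0.674 -0.026  2.167  0.996  0.003  0.641] [-0.016  0.989 -0.     0.149]
21.3 [-0.83443627  0.7391653   0.11787855] [ 0.49813756 -0.04241252  0.16273269] [ 0.04  -0.051 -0.086 -0.009 -0.026 -0.029  0.023] [ 0.052  0.671 -0.032  2.167  0.993  0.     0.643] [-0.017  0.988  0.003  0.152]
```

View pics/chk.png

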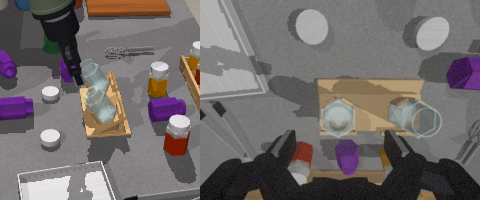

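Side/wrist check: no contact. The right jar, at about (338,115), is centred between the fingers; the force spike came from q6 reaching its limit. I'll use a steeper tool (6°) instead.

```bash
python3 - <<'E'
from h import *
Q=tool(6); G=LIP['R']-AX*.025
p,_=go(G+AX*.06+.005*Q[:,2],Q); print(p)
E
```

```text
travel [-0.0067, -0.0153, 0.1497] rotation [0.0009, 0.0651, 0.0008]
[ 0.50942726 -0.0445774   0.13633739]
```

>>> drive_tool(plan=[{"travel":[0,-0.015,0],"rotation":[0,0.02,0],"hand":85},{"travel":[0,-0.015,0],"rotation":[0,0.045,0],"hand":85},{"travel":[-0.003,-0.015,0.07],"rotation":[0,0.065,0],"hand":85},{"travel":[-0.0067,-0.015,0.15],"rotation":[0,0.065,0],"hand":85},{"travel":[-0.0067,-0.015,0.15],"rotation":[0,0.065,0],"hand":85}])

```text
time: 22.02
position: [0.5088, -0.0457, 0.1351]
orientation: [-0.017, 0.998, 0.001, 0.052]
wrist_force: [-0.5, 0.4, 0.5]
opening: 0.085
finger_force: 0.0
```

```bash
python3 - <<'E'
from h import *
s=ctrl.state(); print(s['q'].round(2), s['position'])
Q=tool(6); G=LIP['R']-AX*.025
p,_=go(G+.005*Q[:,2],Q); print(p)
E
```

```text
[ 0.33  0.8  -0.54  1.94  0.84  0.52  0.81] [ 0.50880051 -0.04571007  0.13506689]
travel [-0.1261, 0.0053, 0.268] rotation [0.0001, -0.0001, 0.0005]
[ 0.53941163 -0.04360892  0.08437739]
```

>>> drive_tool(plan=[{"travel":[-0.04,0.005,0.085],"rotation":[0,0,0],"hand":85},{"travel":[-0.08,0.005,0.17],"rotation":[0,0,0],"hand":85},{"travel":[-0.11,0.005,0.23],"rotation":[0,0,0],"hand":85},{"travel":[-0.126,0.005,0.268],"rotation":[0,0,0],"hand":85},{"travel":[-0.126,0.005,0.268],"rotation":[0,0,0],"hand":85}])

```text
time: 22.65
position: [0.5394, -0.044, 0.0843]
orientation: [-0.017, 0.999, 0.0, 0.051]
wrist_force: [-0.6, 0.0, 0.3]
opening: 0.085
finger_force: 0.0
```

>>> drive_tool(plan=[{"travel":[0,0,0],"rotation":[0,0,0],"hand":60},{"travel":[0,0,0],"rotation":[0,0,0],"hand":40},{"travel":[0,0,0],"rotation":[0,0,0],"hand":40},{"travel":[0,0,0],"rotation":[0,0,0],"hand":40}], newtons=50)

```text
time: 23.15
position: [0.5395, -0.0435, 0.0854]
orientation: [-0.017, 0.999, 0.001, 0.052]
wrist_force: [-3.3, 3.6, 9.2]
opening: 0.0492
finger_force: 51.1
```

```bash
python3 - <<'E'
from h import *
s=ctrl.state(); print(s['q'].round(2), s['position'],s['wrist_force'])
Q=rot(s['orientation']); p=s['position']; u=LIP['R']-AX*.086; u=u+ey*((p-u)@ey)
np.savez('holdj.npz',n=Q.T@(u-p),a=Q.T@AX); print(Q.T@(u-p),Q.T@AX)
go(p+AX*.08,Q)
E
```

```text
[ 0.28  0.91 -0.47  1.87  0.9   0.48  0.78] [ 0.53949015 -0.04350047  0.08537861] [-3.26730129  3.61773257  9.18627179]
[-2.46859349e-02 -3.86655938e-05  5.16827774e-02] [ 4.07817427e-01  6.38732879e-04 -9.13039177e-01]
travel [0.1631, 0.0003, -0.3652] rotation [0.0, 0.0, 0.0]
```

Gripped (49 mm). Lifting along the axis.

>>> drive_tool(plan=[{"travel":[0.02,0,-0.046],"rotation":[0,0,0],"hand":40},{"travel":[0.06,0,-0.137],"rotation":[0,0,0],"hand":40},{"travel":[0.11,0,-0.247],"rotation":[0,0,0],"hand":40},{"travel":[0.163,0,-0.365],"rotation":[0,0,0],"hand":40},{"travel":[0.163,0,-0.5],"rotation":[0,0,0],"hand":40}])

```text
time: 23.78
position: [0.4952, -0.0459, 0.1821]
orientation: [-0.017, 0.999, -0.0, 0.051]
wrist_force: [0.5, -0.8, -2.6]
opening: 0.0492
finger_force: 53.2
```

```bash
python3 - <<'E'
from h import *
s=ctrl.state(); print(s['q'].round(2), s['position'],s['wrist_force'])
h=np.load('holdj.npz'); t0=np.degrees(np.arctan2(h['a'][0],-h['a'][2])); Q=tool(-t0,1.85)
T=np.array([.448,-.276,0])
for z in(.10,): p,_=go(T+[0,0,z]-Q@h['n'],Q); print(p,t0)
p,_=go(np.array([.46,-.16,.11])-Q@h['n'],Q); print(p,t0)
E
```

```text
[ 0.38  0.72 -0.63  1.94  0.74  0.62  0.89] [ 0.49522223 -0.04590468  0.18214863] [ 0.49107387 -0.78271727 -2.62953578]
travel [0.2931, -1.1415, 0.0977] rotation [-0.0007, 0.166, 0.0002]
[ 0.44653739 -0.27600856  0.15725703] 24.068370738410323
travel [0.209, -0.5639, 0.0548] rotation [-0.0007, 0.166, 0.0002]
[ 0.45853739 -0.16000856  0.16725703] 24.068370738410323
```

>>> drive_tool(plan=[{"travel":[0.05,-0.2,-0.1],"rotation":[0,0.03,0],"hand":40},{"travel":[0.1,-0.4,-0.1],"rotation":[0,0.07,0],"hand":40},{"travel":[0.18,-0.65,-0.1],"rotation":[0,0.12,0],"hand":40},{"travel":[0.25,-0.85,-0.1],"rotation":[0,0.166,0],"hand":40},{"travel":[0.28,-0.98,-0.1],"rotation":[0,0.166,0],"hand":40}])

```text
time: 24.4
position: [0.4446, -0.2445, 0.1949]
orientation: [-0.016, 0.978, -0.003, -0.21]
wrist_force: [0.0, 0.2, -2.3]
opening: 0.0493
finger_force: 53.3
```

```bash
cat > g4.py <<'E'
from h import *
import sys
s=ctrl.state(); h=np.load('holdj.npz'); Q0=rot(s['orientation']); print(s['q'].round(2),'under',s['position']+Q0@h['n'],'ax',Q0@h['a'],s['wrist_force'])
t0=np.degrees(np.arctan2(h['a'][0],-h['a'][2])); Q=tool(-t0)
for z in sys.argv[1:]: print(z); go(np.array([.448,-.276,float(z)])-Q@h['n'],Q)
E
python3 g4.py .06
```

```text
[ 0.64  0.92 -0.66  1.41  0.56  1.44  1.47] under [ 0.44590296 -0.24450975  0.13765136] ax [2.98036609e-03 5.86925497e-04 9.99973386e-01] [ 0.03229903  0.20094763 -2.28545403]
.06
travel [-0.1635, -0.1577, 0.3522] rotation [0.0, -0.001, 0.0001]
```

>>> drive_tool(plan=[{"travel":[-0.05,-0.158,0.1],"rotation":[0,0,0],"hand":40},{"travel":[-0.1,-0.158,0.22],"rotation":[0,0,0],"hand":40},{"travel":[-0.163,-0.158,0.35],"rotation":[0,-0.001,0],"hand":40},{"travel":[-0.163,-0.158,0.35],"rotation":[0,-0.001,0],"hand":40}])

```text
time: 24.9
position: [0.4468, -0.2748, 0.1177]
orientation: [-0.016, 0.978, -0.003, -0.208]
wrist_force: [0.4, 0.8, -1.5]
opening: 0.049
finger_force: 53.2
```

```bash
python3 g4.py .009; python3 - <<'E'
from h import *
# check the uprightness and bottom of the jar from the side camera
f=grab('side','side_tray.png'); P=cloud(f); s=ctrl.state(); h=np.load('holdj.npz'); Q=rot(s['orientation']); u=s['position']+Q@h['n']
g=(f['range_z']>0)&(abs(P[...,0]-u[0])<.05)&(abs(P[...,1]-u[1])<.05)&(P[...,2]>.03); q=P[g]-u
for lo in np.arange(-.02,.09,.01):
    w=(q[:,2]>lo)&(q[:,2]<lo+.01); print(lo.round(2),w.sum(),np.percentile(q[w],[3,97],axis=0)[:,:2].T.round(4).tolist() if w.sum()>5 else '')
c=f['img'][200:360,180:380,::-1]; cv2.imwrite('pics/tray1.png',cv2.resize(c,None,fx=3,fy=3,interpolation=cv2.INTER_CUBIC))
E
```

```text
[ 0.67  1.04 -0.62  1.42  0.64  1.33  1.48] under [ 0.44838861 -0.27472112  0.0604181 ] ax [-1.83891246e-03  2.42747098e-04  9.99976279e-01] [ 0.42549409  0.77123937 -1.46494371]
.009
travel [-0.1029, -0.0063, 0.2356] rotation [-0.0, 0.0006, 0.0004]
-0.02 0 
-0.01 10 [[-0.0249, 0.0168], [-0.0239, -0.0071]]
0.0 97 [[-0.0277, 0.0261], [-0.026, -0.0017]]
0.01 100 [[-0.0276, 0.0262], [-0.0259, -0.0016]]
0.02 103 [[-0.0288, 0.024], [-0.0253, -0.0017]]
0.03 95 [[-0.0271, 0.024], [-0.0258, -0.0034]]
0.04 56 [[-0.0282, 0.0198], [-0.0311, -0.0026]]
0.05 95 [[-0.0283, 0.014], [-0.0375, 0.0236]]
0.06 135 [[-0.0276, 0.0112], [-0.0384, 0.0131]]
0.07 124 [[-0.0203, 0.0101], [-0.0384, 0.0146]]
0.08 189 [[-0.0194, 0.0125], [-0.031, 0.0291]]
```

View pics/tray1.png

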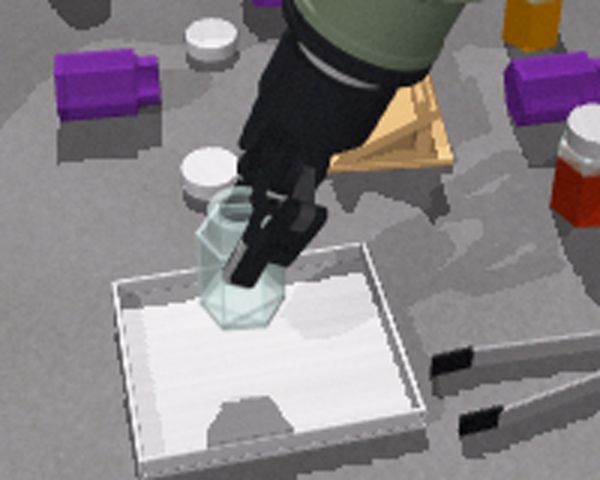

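The jar is upright at about (240,260), over the tray. Lowering.

>>> drive_tool(plan=[{"travel":[-0.04,-0.006,0.09],"rotation":[0,0,0],"hand":40},{"travel":[-0.07,-0.006,0.16],"rotation":[0,0,0],"hand":40},{"travel":[-0.09,-0.006,0.206],"rotation":[0,0,0],"hand":40},{"travel":[-0.1,-0.006,0.23],"rotation":[0,0.0006,0],"hand":40},{"travel":[-0.103,-0.006,0.236],"rotation":[0,0.0006,0],"hand":40}])

```text
time: 25.58
position: [0.4478, -0.2761, 0.0664]
orientation: [-0.016, 0.978, -0.004, -0.207]
wrist_force: [0.7, 0.2, -2.0]
opening: 0.0488
finger_force: 53.3
```

```bash
python3 g4.py .005 .003
```

```text
[ 0.66  1.12 -0.6   1.43  0.69  1.25  1.45] under [ 0.44942127 -0.27610593  0.00915107] ax [-0.00246128  0.00141367  0.99997397] [ 0.68713741  0.20193422 -1.95499753]
.005
travel [-0.0026, 0.0005, 0.0215] rotation [-0.0004, 0.0008, 0.0002]
.003
travel [-0.0066, 0.0006, 0.0307] rotation [-0.0004, 0.0008, 0.0002]
```

>>> drive_tool(plan=[{"travel":[-0.003,0,0.01],"rotation":[0,0,0],"hand":40},{"travel":[-0.006,0,0.022],"rotation":[0,0,0],"hand":40},{"travel":[-0.006,0,0.026],"rotation":[0,0,0],"hand":40}])

```text
time: 25.95
position: [0.4468, -0.2762, 0.0614]
orientation: [-0.016, 0.978, -0.004, -0.207]
wrist_force: [2.4, 0.6, 7.3]
opening: 0.0491
finger_force: 54.4
```

>>> drive_tool(plan=[{"travel":[0,0,0],"rotation":[0,0,0],"hand":80},{"travel":[0,0,0],"rotation":[0,0,0],"hand":80},{"travel":[0,0,0],"rotation":[0,0,0],"hand":80},{"travel":[0.12,0,-0.27],"rotation":[0,0,0],"hand":80},{"travel":[0.24,0,-0.55],"rotation":[0,0,0],"hand":80}])

```text
time: 26.58
position: [0.4472, -0.2759, 0.1827]
orientation: [-0.016, 0.978, -0.004, -0.208]
wrist_force: [-0.2, -1.1, 0.8]
opening: 0.0799
finger_force: 0.0
```

>>> drive_tool(plan=[{"travel":[0.1,0,-0.22],"rotation":[0,0,0],"hand":80},{"travel":[0.2,0,-0.45],"rotation":[0,0,0],"hand":80},{"travel":[0.2,0,-0.45],"rotation":[0,0,0],"hand":80},{"travel":[0.2,0,-0.45],"rotation":[0,0,0],"hand":80}])

```text
time: 27.08
position: [0.4472, -0.276, 0.2794]
orientation: [-0.016, 0.978, -0.004, -0.207]
wrist_force: [0.9, 0.1, -1.2]
opening: 0.0799
finger_force: 0.0
```

```bash
python3 - <<'E'
from h import *
s=ctrl.state(); print(s['time'],s['position'],s['finger_force'])
t=grab('top','top_end.png'); f=grab('side','side_end.png')
T=dict(np.load('pics/side0.npz'))
for n,F in(('side',f),('top',t)):
    P=cloud(F); g=(F['range_z']>0)&(abs(P[...,0]-.45)<.06)&(abs(P[...,1]+.276)<.06)&(P[...,2]>.03)&(P[...,2]<.1); q=P[g]
    for lo in (.03,.05,.075,.085):
        w=(q[:,2]>lo)&(q[:,2]<lo+.01); print(n,lo,w.sum(),np.percentile(q[w],[3,97],axis=0)[:,:2].T.round(4).tolist() if w.sum()>5 else '')
    print('jar zmax',np.percentile(q[:,2],99))
    g=(F['range_z']>0)&(abs(P[...,0]-.443)<.035)&(abs(P[...,1]-.346)<.035)&(P[...,2]>.1); q=P[g]; print('gauge',g.sum(),np.median(q,0) if len(q) else '',q[:,2].max() if len(q) else '')
cv2.imwrite('pics/end.png',np.hstack([f['img'][80:370,170:450,::-1],t['img'][100:390,100:450,::-1]]))
E
```

```text
27.075 [ 0.44722962 -0.27598941  0.27944467] 0.0
side 0.03 86 [[0.4223, 0.4739], [-0.3021, -0.2787]]
side 0.05 112 [[0.4229, 0.4729], [-0.3021, -0.2523]]
side 0.075 133 [[0.4278, 0.4691], [-0.2969, -0.2625]]
side 0.085 210 [[0.4299, 0.4672], [-0.2956, -0.2577]]
jar zmax 0.09228606586388649
gauge 147 [0.44320487 0.33657202 0.13067665] 0.1541214113389071
top 0.03 17 [[0.4266, 0.4697], [-0.267, -0.2511]]
top 0.05 16 [[0.424, 0.4657], [-0.2704, -0.2508]]
top 0.075 21 [[0.429, 0.4611], [-0.2803, -0.2548]]
top 0.085 90 [[0.4313, 0.4552], [-0.2951, -0.256]]
jar zmax 0.09313906024573149
gauge 158 [0.44421597 0.33755065 0.14735182] 0.1547396312995366
```

View pics/end.png

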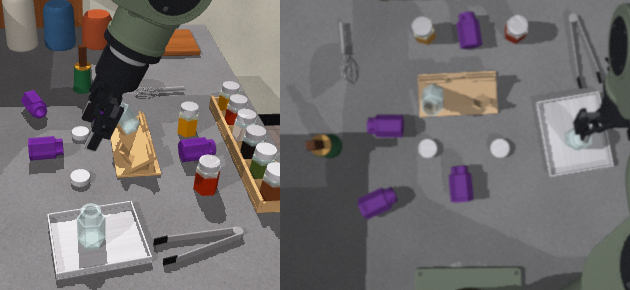

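The jar stands upright in the tray at (92,228) with its lip at 0.09 m. The left jar is still in its slot, the gauge hangs in the cup at (82,75), and the bystanders haven't moved.

```bash
python3 -c "
from station import workorder
print(workorder.finish_job())"
```

```text
the job is handed in; nothing more can be done
None
```

Job handed in at about 27 s: the left jar passed the gauge and is still in its slot, the right jar was too narrow and stands upright in the tray, and the gauge hangs upright in the green cup (final pictures agree; no verdict was returned).

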